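# Make up a gearbox shaft kit in the parts store

## Task

Make up this gearbox shaft kit: slide the wide bearing cup and then the narrower sleeve down over the upright stepped shaft, each fully home on its own step, and put every engine fitting lying on the bench (pinion, tappet, clamp block, rocker and selector fork, as many as are there) into the blue box with the open lid. Once all the fittings are in, close the lid fully, and then turn the steel turnbutton on the front of the box square across the edge of the lid so that it holds it shut. Leave the carton, oil filter, clutch hub and oil bottle where they are.

Things in the scene. Friction and masses are not known exactly. Their poses are not given: they have to be found in the camera images.
- stand: fixed square aluminium base plate, 110 x 110 x 12 mm, with an upright stepped steel shaft at its centre: lower journal 28 mm diameter, 12 to 40 mm above the bench; upper journal 20 mm diameter, 40 to 76 mm above the bench, both tops chamfered by 3 to 4 mm. Origin: centre of the underside, on the shaft axis; z up. It stands left or right of the loose parts, the blue box on the other side
- stand_seat (a point): point on the shaft axis at the top face of the base plate, where the underside of the cup comes to rest (12 mm above the bench)
- shaft_shoulder (a point): point on the shaft axis at the step between the journals, where the underside of the sleeve comes to rest (40 mm above the bench)
- cup: loose bearing cup: plain steel ring, outside 52 mm, bore 31 mm, height 24 mm, standing on its flat end with the bore upright; origin: centre of the underside, z along the bore. Fits the lower journal; its top then lies 4 mm below the step
- cup_mid (a point): centre of the bearing cup, half way up (12 mm above its underside)
- sleeve: loose spacer sleeve: plain steel ring, outside 36 mm, bore 22.5 mm, height 30 mm, standing on its flat end; origin: centre of the underside, z along the bore. Fits the upper journal and is too tight for the lower one, so the cup must go on first
- sleeve_mid (a point): centre of the sleeve, half way up (15 mm above its underside)
- pinion: loose fitting: dark steel gear wheel 50 mm over the teeth (45 mm solid), 16 mm thick, lying flat, with a solid hub of 24 mm diameter on top of it up to 30 mm; origin: centre of the underside, z up. May be absent
- tappet: loose fitting: plain steel solid-looking cylinder, 28 mm diameter, 26 mm high, standing upright; origin: centre of the underside, z up. May be absent
- clamp: loose fitting: aluminium clamp block 50 (x) x 22 (y) x 20 (z) mm with two dark bolt heads 5 mm high on top; origin: centre of the underside. May be absent
- rocker: loose fitting: dark steel rocker arm, a bar 56 (x) x 11 (y) x 14 (z) mm with an upright round boss, 24 mm diameter and 24 mm high, at its centre; origin: centre of the underside. May be absent
- fork: loose fitting: brass selector fork, a square hub 22 x 22 mm and 24 mm high at the origin (centre of its underside), and towards +x a flat fork 8 mm thick and 44 mm wide (y) whose two prongs end 41 mm from the origin. May be absent
- kitbox: fixed blue open box 140 (x) x 180 (y) x 70 (z) mm, walls and floor 5 mm; origin: centre of the underside; -x is its front (towards the robot), where a post carries the turnbutton; the lid is hinged on the +x rim
- lid (a joint): angle of the grey lid, rad: 0 closed, grows as it opens upward and away from the robot, 1.57 upright, at most 1.9; a stiff hinge, it stays where it is left (about 1.1 N at its free edge moves it). The lid is 140 mm from hinge to free edge, 180 mm wide, 6 mm thick; closed, its top lies 76 mm above the bench
- lid_hinge (a point): middle of the hinge line, on the far (+x) rim of the box, 70 mm above the bench; x and y along the box
- lid_edge (a point): middle of the free edge of the lid, on its outer face (the upper face when closed, the far face when open)
- turnbutton (a joint): angle of the turnbutton, rad, about a vertical pivot, counter-clockwise from above positive: 0 is along the front of the box (lid free), +1.57 or -1.57 is square across the edge of the lid (lid held); stops at +-1.65; it turns either way with about 0.05 N m and stays where it is left
- button_grip (a point): centre of the turnbutton's grip fin, on the pivot, 92 mm above the bench and 84 mm in front of the box centre; the turnbutton is a steel bar 70 mm long and 14 mm wide, 78 to 83 mm above the bench, with an upright fin 50 mm long (along the bar), 10 mm thick, 83 to 101 mm above the bench; its y axis runs along the bar
- carton: bystander: small cardboard carton 60 x 44 x 34 mm among the parts; origin: centre of the underside
- oil_filter: bystander: white oil filter can, 60 mm diameter, 60 mm high, among the parts; origin: centre of the underside
- clutch_hub: bystander: aluminium clutch hub, 90 mm diameter, 50 mm high, far left
- oil_bottle: bystander: black oil bottle, 64 mm diameter, 170 mm high, far right

How it is judged (in metres and radians):
On the way, in this order (a step that is already met when the one before it is completed fails the run):
1. every fitting present is in the box while the lid is still open (x of pinion in the frame of kitbox between -0.066 and 0.066 m and y of pinion in the frame of kitbox between -0.086 and 0.086 m and z of pinion in the frame of kitbox between -0.005 and 0.068 m and x of tappet in the frame of kitbox between -0.066 and 0.066 m and y of tappet in the frame of kitbox between -0.086 and 0.086 m and z of tappet in the frame of kitbox between -0.005 and 0.068 m and x of clamp in the frame of kitbox between -0.066 and 0.066 m and y of clamp in the frame of kitbox between -0.086 and 0.086 m and z of clamp in the frame of kitbox between -0.005 and 0.068 m and x of rocker in the frame of kitbox between -0.066 and 0.066 m and y of rocker in the frame of kitbox between -0.086 and 0.086 m and z of rocker in the frame of kitbox between -0.005 and 0.068 m and x of fork in the frame of kitbox between -0.066 and 0.066 m and y of fork in the frame of kitbox between -0.086 and 0.086 m and z of fork in the frame of kitbox between -0.005 and 0.068 m and value of joint lid above 0.6 rad), for 0.2 s.
2. the lid is closed (value of joint lid below 0.06 rad), for 0.2 s.
3. the turnbutton is turned across the closed lid ((value of joint turnbutton above 1.25 rad or value of joint turnbutton below -1.25 rad) and value of joint lid below 0.06 rad), for 0.2 s.
At the end, for the whole second after the job is handed in: Cup on the base plate and sleeve on the step, round the shaft (centred within 4 mm, height 3 mm, tilt 0.08 rad, at rest); all fittings present in the box; lid closed (under 0.06 rad); turnbutton within 0.32 rad of square across it, either way; bystanders within 50 mm of their start (all of step 3 and horizontal distance between cup_mid and stand_seat below 0.004 m and z of cup_mid in the frame of stand_seat between 0.008 and 0.015 m and angle between the z axis of each of cup, sleeve and the z axis of stand, either way round below 0.08 rad and linear speed of each of cup, sleeve below 0.02 m/s and horizontal distance between sleeve_mid and shaft_shoulder below 0.004 m and z of sleeve_mid in the frame of shaft_shoulder between 0.011 and 0.018 m and x of pinion in the frame of kitbox between -0.066 and 0.066 m and y of pinion in the frame of kitbox between -0.086 and 0.086 m and z of pinion in the frame of kitbox between -0.005 and 0.068 m and x of tappet in the frame of kitbox between -0.066 and 0.066 m and y of tappet in the frame of kitbox between -0.086 and 0.086 m and z of tappet in the frame of kitbox between -0.005 and 0.068 m and x of clamp in the frame of kitbox between -0.066 and 0.066 m and y of clamp in the frame of kitbox between -0.086 and 0.086 m and z of clamp in the frame of kitbox between -0.005 and 0.068 m and x of rocker in the frame of kitbox between -0.066 and 0.066 m and y of rocker in the frame of kitbox between -0.086 and 0.086 m and z of rocker in the frame of kitbox between -0.005 and 0.068 m and x of fork in the frame of kitbox between -0.066 and 0.066 m and y of fork in the frame of kitbox between -0.086 and 0.086 m and z of fork in the frame of kitbox between -0.005 and 0.068 m); the robot touches nothing.
It fails at once if a bystander (carton, oil filter, clutch hub or oil bottle) is displaced by more than 50 mm (distance of any of carton, oil_filter, clutch_hub, oil_bottle from where it was at the start of the episode above 0.05 m).
Of pinion, tappet, clamp, rocker, fork only 3 to 5 are there at a start; the rules pass over those that are not, and their reading is None.
At some moment in a run one of cup, sleeve, pinion, tappet, clamp, rocker, fork may be knocked a few centimetres aside while the robot is not near it.
It also fails if it takes over 210 s, if anything falls off the work surface, if the arm or the gripper's body presses on something with over 40 N, if the wrist force passes 120 N, or if a joint passes its speed limit or range.

## Robot

A 6-joint arm with a two-finger parallel gripper is mounted at the origin on the work surface. World frame = base frame: x ahead of the robot, y to its left, z up, the work surface at z = 0. Lengths are in m, angles in degrees, forces in N, time in s.
With the tool pointing down it reaches from about 0.4 to 0.825 m from the base axis. Payload 7 kg.
Tool frame: the origin (TCP) lies between the finger pads; the fingertips stand 19 mm ahead of it and the grasp point (between the pads) is the TCP; x points along the fingers, y is the direction in which the jaws open and shut, and the axes are right-handed (so a half turn about x gives the same grasp; the last joint's range is limited). The gripper opens to 88 mm and grips with 3 to 60 N. Pads are 19 mm wide; open, the fingers measure 130 mm over their backs; the gripper's body (78 mm by 193 mm) begins 47 mm behind the grasp point.
Start: joints at [-56.889, 20.546, 0.682, 0, -70.136, -16.507], TCP at [0.193, -0.647, 0.217] pointing down, gripper open.
Joint ranges: [-176.03, 176.03], [-82.01, 121.73], [-58.28, 71.71], [-173.87, 95.51], [-174.79, -0.11], [-173.66, 173.66]. Speed limits (degrees/s): [136.94, 136.94, 172.46, 180, 180, 180].

## Interface

Orientations are given as [roll, pitch, yaw] about the fixed x, y, z axes, in that order (R = Rz(yaw) Ry(pitch) Rx(roll)).
In Python, from plant import * gives the robot as it stands.
- The arm moves only by the tool step_arm, never from a script. Its argument "steps" is a list of rows, each a list of 2 entries, a list of its own where there are three numbers: the shift along the tool's x, y, z in units of 0.02 m (1.0 is 0.02 m), then the turn about the tool's x in units of 6 degrees (1.0 is 6 degrees). A call has 1 to 20 rows; each row shifts and turns the commanded pose from where the row before left it, along the tool's axes as they then stand; what a row does not reach is not made up. A row lasts 1/12 s, in which the tool goes at most 41.7 mm and 7.16 degrees, less where a joint would pass 70% of its speed; a pose out of reach is approached as far as the arm can. A call with a number of a shift or a turn outside -1 to 1 is refused whole. A call with a gripper value outside its range is refused whole. "fingers" is the closure, from 0 (fully open) to 1 (shut), set as the call begins (left out, the last holds). The fingers move at their own pace and stop on an object; "grip_force" is the grip in N (left out, the last holds). Time passes only in rows, so rows that do not move let the fingers close. It gives the time, the measured TCP pose, the force and the opening at its end, in the units of the state.
- get_state(): the state, without advancing time (a new reading comes with each control period).
- capture(name): name is "side" or "top"; returns the picture (420x560x3 uint8, blue, green, red); there is no depth.
- camera_model(name): a dict with "intrinsics" (3x3 intrinsics, pixels), "rvec" (rotation vector, rad) and "tvec" (3), from world to camera coordinates, as OpenCV has them. Camera axes: x right, y down, z forward; pixel columns grow to the right and rows downward; lengths in m; the calibration is good to about 2 mm. A picture is of the moment at which its call begins. camera_model takes no time and is no camera call.
- close_job(): hands the job in, once; it reports no verdict.
The state is a dict: "time_s": time; "joints": joint angles; "qd": joint speeds; "joint_torque": joint torques, N m; "tcp_pos": TCP position; "eef_rot": TCP orientation; "contact_force": force on the tool from outside, world axes, zero at the start; "moment": the same for the moment, N m; "gripper_width": finger opening in m.
Only numpy, scipy, OpenCV 4.12 (cv2) and the standard library are available. Lean on these libraries where they do the work, as an engineer would, in place of code of your own. Each camera call takes 0.05 s, during which the arm holds its last target.

## Working session

There is one attempt and no reset: what is moved stays moved. The work goes in short steps, Python scripts to look and compute and a tool call to move; the robot and the scene stay as the last step left them, time stands still between calls to the robot, and variables do not carry over. Pictures are saved under pics/ and viewed, and the job is handed in when it is done.

Besides the shell and the picture viewer there is one more tool, called after ">>>" by a JSON object that holds its "method" and its "body". step_arm: Moves the arm, as the interface text tells. Its arguments: {"type":"object","properties":{"steps":{"type":"array","items":{"type":"array"}},"fingers":{"type":"number"},"grip_force":{"type":"number"}},"required":["steps"]}

```bash
ls; mkdir -p pics; python3 - <<'E'
from plant import *
import cv2
print(get_state())
for n in("top","side"):
    cv2.imwrite(f"pics/{n}0.png",capture(n)); print(n,camera_model(n))
E
```

```text
pics
{'time_s': 0.0, 'joints': array([-5.68877235e+01,  2.05910001e+01,  6.33064710e-01, -1.91166452e-02,
       -7.01369333e+01, -1.65078934e+01]), 'qd': array([ 0.05859419, -0.07848388, -0.11411536,  0.06580139,  0.04947906,
        0.03724556]), 'joint_torque': array([ 3.62684923e-04, -5.82724857e+01,  2.93056870e+01,  6.99741483e+00,
        6.79255289e-03, -1.20662326e-04]), 'tcp_pos': array([ 0.19271599, -0.64636599,  0.21652539]), 'eef_rot': array([ 95.78296496,  89.90344362, 112.38083783]), 'contact_force': array([ 0.49699447, -0.08133671,  0.01344565]), 'moment': array([ 0.03863408,  0.00261686, -0.00781375]), 'gripper_width': 0.08736619864753577}
top {'intrinsics': array([[512.31855068,   0.        , 286.17572727],
       [  0.        , 512.31855068, 209.84903868],
       [  0.        ,   0.        ,   1.        ]]), 'rvec': array([ 2.14188455, -2.09989609,  0.20324285]), 'tvec': array([-0.03447865,  0.55327853,  1.50146364])}
side {'intrinsics': array([[519.59780211,   0.        , 280.13618225],
       [  0.        , 519.59780211, 204.80271797],
       [  0.        ,   0.        ,   1.        ]]), 'rvec': array([ 0.94230972, -2.39458116,  1.17687148]), 'tvec': array([0.38856984, 0.28270448, 1.49884664])}
```

View pics/top0.png

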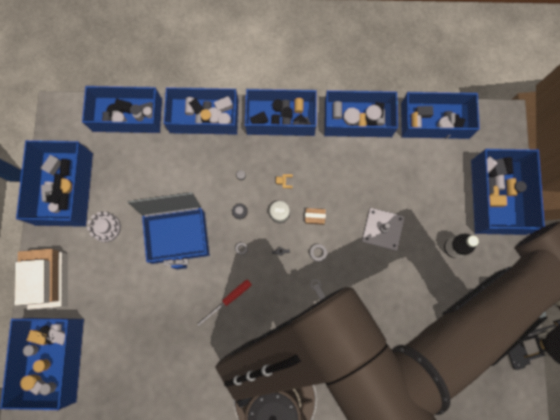

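View pics/side0.png

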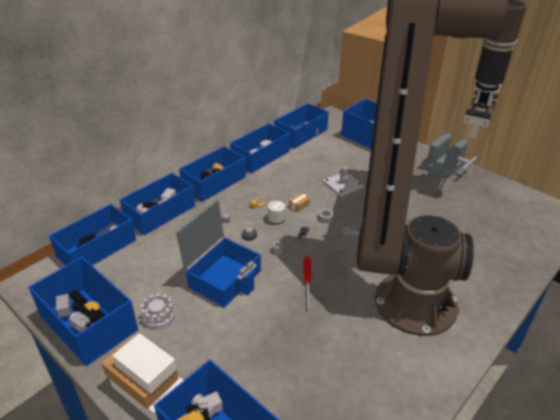

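```bash
cat > h.py <<'E'
from plant import *
import cv2, numpy as np
def cam(n):
    m=camera_model(n); R=cv2.Rodrigues(np.array(m['rvec']))[0]; return np.array(m['intrinsics']),R,np.array(m['tvec']).ravel()
def ray(n,u,v):
    K,R,t=cam(n); d=R.T@np.linalg.inv(K)@np.array([u,v,1.]); return -R.T@t,d
def onplane(n,u,v,z):
    c,d=ray(n,u,v); return c+d*(z-c[2])/d[2]
def proj(n,p):
    K,R,t=cam(n); q=K@(R@np.array(p,float)+t); return q[:2]/q[2]
def crop(img,x0,y0,x1,y1,s,fn):
    cv2.imwrite(fn,cv2.resize(img[y0:y1,x0:x1],None,fx=s,fy=s,interpolation=cv2.INTER_CUBIC))
def pose():
    s=get_state(); 
    print('t',round(s['time_s'],2),'tcp',np.round(s['tcp_pos'],4),'rot',np.round(s['eef_rot'],2),'F',np.round(s['contact_force'],1),'w',round(s['gripper_width'],4))
    from scipy.spatial.transform import Rotation as Ro
    R=Ro.from_euler('xyz',s['eef_rot'],degrees=True).as_matrix(); 
    return s,R
E
python3 - <<'E'
from h import *
im=cv2.imread('pics/top0.png'); crop(im,130,150,330,290,4,'pics/t0c.png'); 
crop(im,300,180,480,290,4,'pics/t0d.png'); 
im=cv2.imread('pics/side0.png'); crop(im,170,170,370,310,4,'pics/s0c.png')
for n in("top","side"):
    K,R,t=cam(n); print(n,-R.T@t)
s,R=pose(); print(R)
E
```

```text
top [ 0.2584646  -0.0266358   1.57929907]
side [-0.38930468  1.01366394  1.13946341]
t 0.1 tcp [ 0.1927 -0.6464  0.2166] rot [ 95.79  89.91 112.39] F [ 0.5 -0.2  0.4] w 0.0876
[[-5.73853359e-04 -2.85610569e-01  9.58345592e-01]
 [ 1.39320843e-03  9.58344591e-01  2.85611105e-01]
 [-9.99998865e-01  1.49907405e-03 -1.52034211e-04]]
```

View pics/t0c.png

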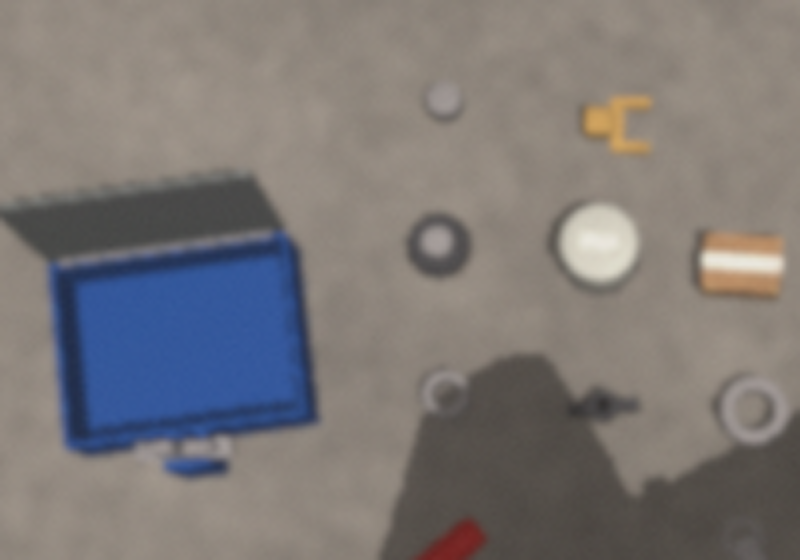

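View pics/s0c.png

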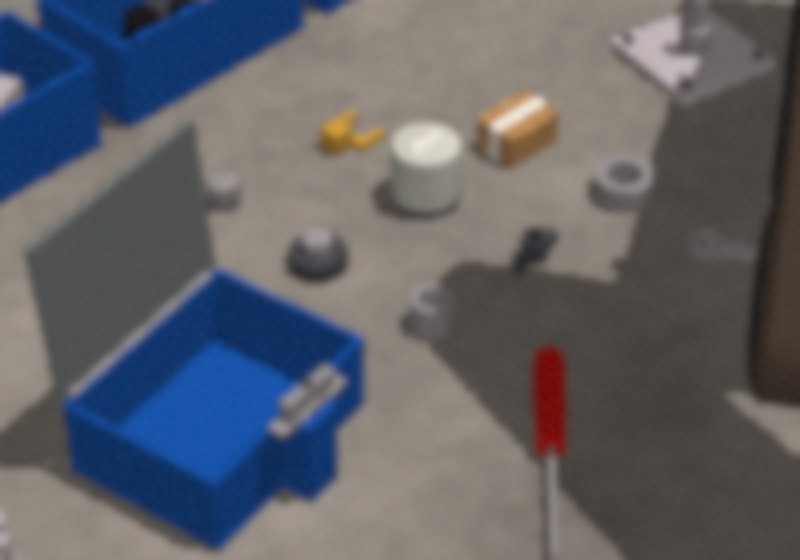

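View pics/t0d.png

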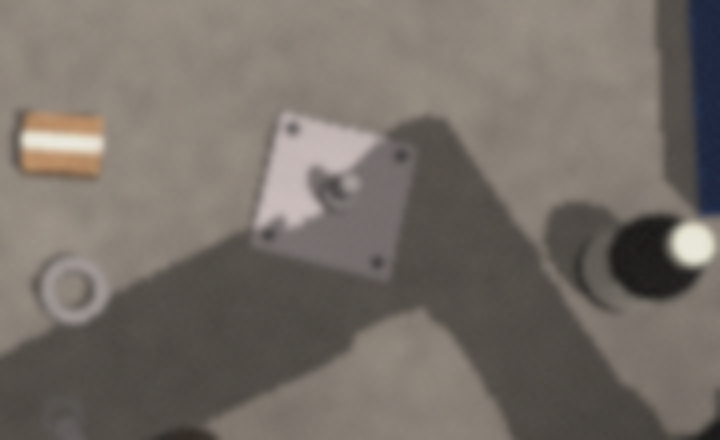

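```bash
python3 - <<'E'
from h import *
im=cv2.imread('pics/top0.png'); a=cv2.convertScaleAbs(im[230:310,270:370],alpha=2.2,beta=-60)
b=cv2.imread('pics/side0.png')[190:270,300:400]; b=cv2.convertScaleAbs(b,alpha=2.2,beta=-60)
cv2.imwrite('pics/sh.png',cv2.resize(np.hstack([a,b]),None,fx=4,fy=4,interpolation=cv2.INTER_CUBIC))
print(onplane('top',316,284,0.02),onplane('side',347,231,0.02))
E
```

```text
[ 0.33431087 -0.11785271  0.02      ] [ 0.32110128 -0.10046605  0.02      ]
```

View pics/sh.png

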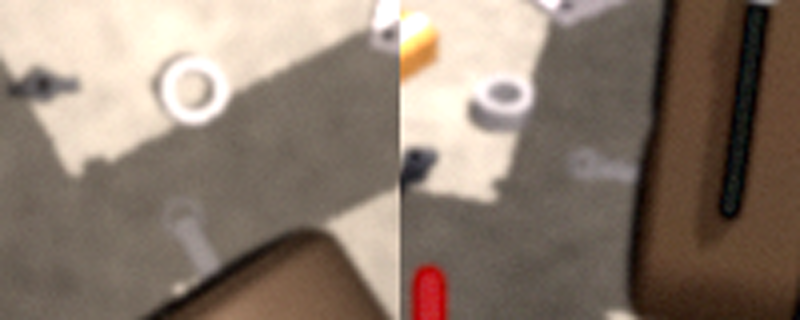

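```bash
python3 - <<'E'
from h import *
im=cv2.imread('pics/top0.png'); si=cv2.imread('pics/side0.png')
def tile(i,u,v,r=16,s=12):
    c=i[v-r:v+r,u-r:u+r]; g=cv2.resize(c,None,fx=s,fy=s,interpolation=cv2.INTER_NEAREST)
    f=c.astype(float); 
    for k in range(0,2*r,4):
        cv2.putText(g,str(u-r+k),(k*s,8),0,.3,(0,255,255)); cv2.putText(g,str(v-r+k),(0,k*s+8),0,.3,(0,255,255))
    return g
T=[(318,253),(241,247),(239,211),(241,175),(281,251),(285,181)]
for j in (0,):
    cv2.imwrite('pics/tt.png',cv2.resize(np.vstack([np.hstack([tile(im,*p,s=8) for p in T[:3]]),np.hstack([tile(im,*p,s=8) for p in T[3:]])]),None,fx=1,fy=1))
S=[(325,214),(277,247),(249,232),(225,217),(303,232),(258,203)]
cv2.imwrite('pics/ts.png',np.vstack([np.hstack([tile(si,*p,s=8) for p in S[:3]]),np.hstack([tile(si,*p,s=8) for p in S[3:]])]))
E
```

```text
(no output)
```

View pics/tt.png

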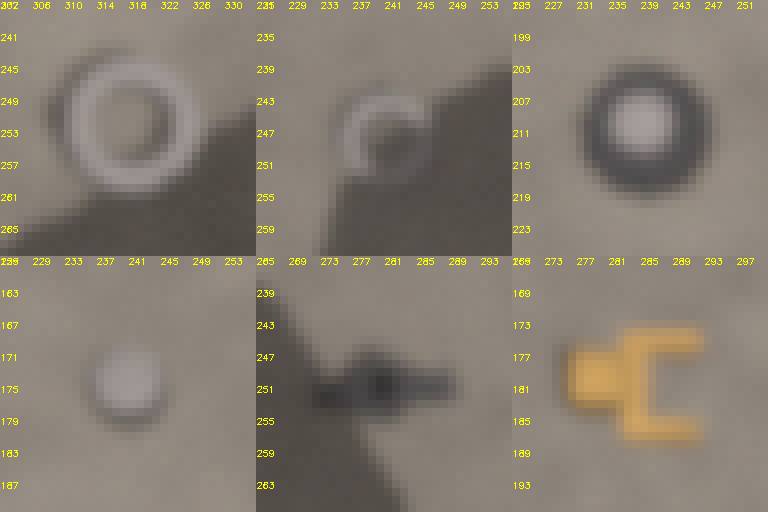

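View pics/ts.png

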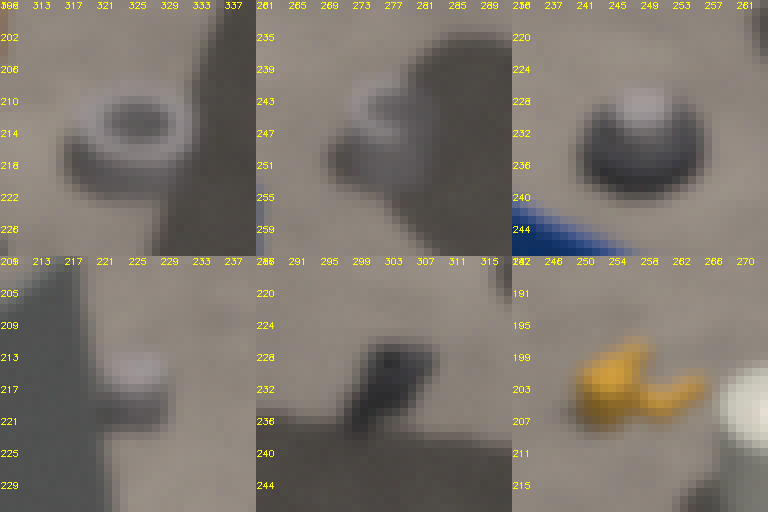

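```bash
python3 - <<'E'
from h import *
im=cv2.imread('pics/top0.png'); si=cv2.imread('pics/side0.png')
P=dict(cup=(317.9,252.1,.024),sleeve=(241,248,.03),pinion=(238.8,210,.03),tappet=(240.5,173.8,.026),rocker=(280,250.6,.024),fork=(279.1,179.6,.024))
for k,(u,v,z) in P.items():
    p=onplane('top',u,v,z); print(k,np.round(p,4),'side pred',np.round(proj('side',p),1))
def tile(i,u,v,w,h,s):
    c=i[v-h:v+h,u-w:u+w]; g=cv2.resize(c,None,fx=s,fy=s,interpolation=cv2.INTER_NEAREST)
    for k in range(0,2*w,4): cv2.putText(g,str(u-w+k),(k*s,8),0,.3,(0,255,255)); 
    for k in range(0,2*h,4): cv2.putText(g,str(v-h+k),(0,k*s+8),0,.3,(0,255,255))
    return g
cv2.imwrite('pics/st.png',np.hstack([tile(im,384,229,24,26,8),tile(si,343,182,24,26,8)]))
cv2.imwrite('pics/bt.png',tile(im,175,230,46,46,8)); cv2.imwrite('pics/bs.png',tile(si,224,254,46,50,8))
E
```

```text
cup [ 0.4304 -0.1226  0.024 ] side pred [325.4 212.8]
sleeve [0.4376 0.1113 0.03  ] side pred [277.5 243.9]
pinion [0.5549 0.1224 0.03  ] side pred [249. 229.]
tappet [0.6712 0.1217 0.026 ] side pred [225.1 214.5]
rocker [ 0.4327 -0.0071  0.024 ] side pred [303.  228.3]
fork [6.554e-01 6.000e-04 2.400e-02] side pred [253.6 201.2]
```

View pics/st.png

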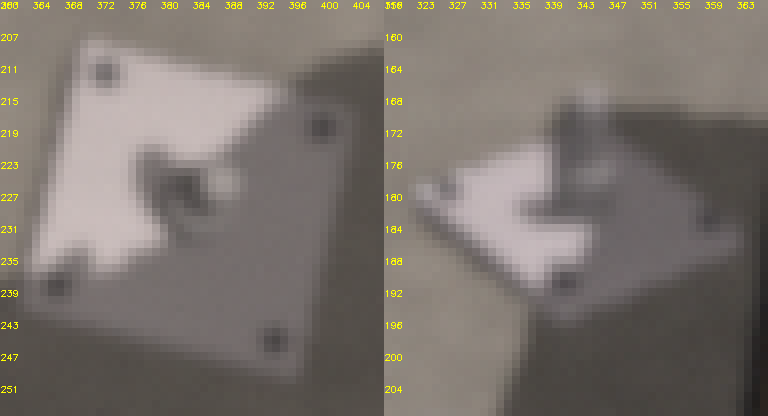

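View pics/bt.png

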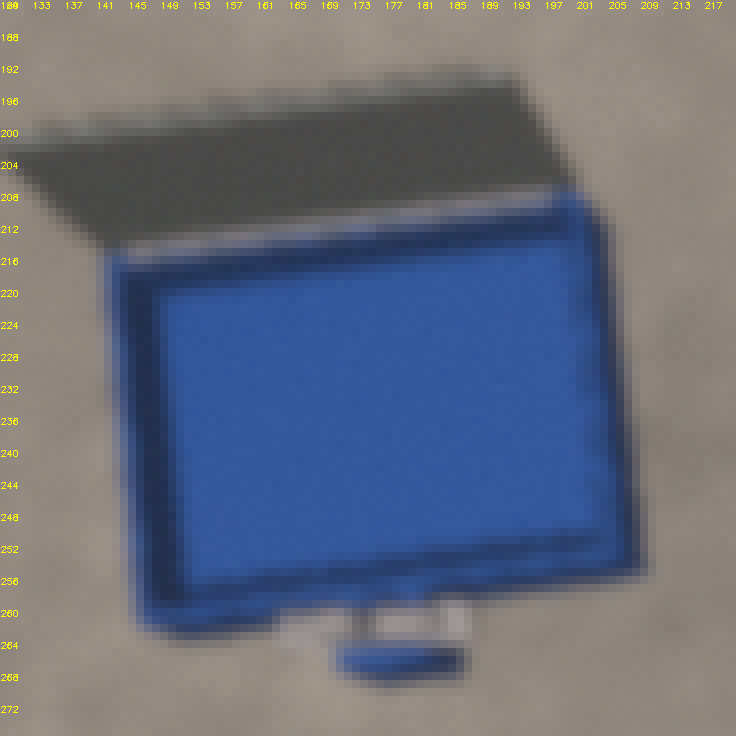

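View pics/bs.png

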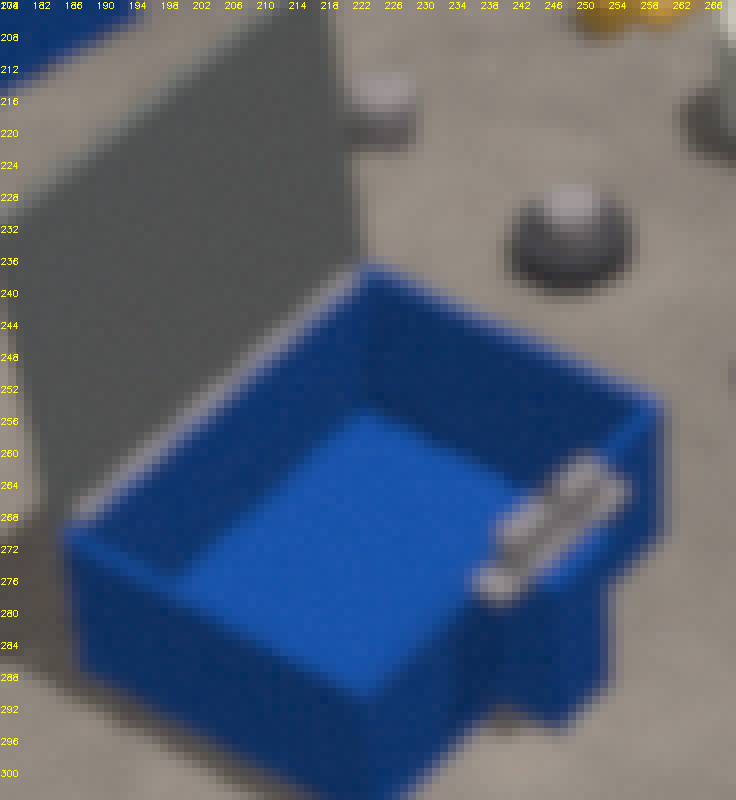

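```bash
python3 - <<'E'
from h import *
p=onplane
print('stand top holes',p('top',383.1,228.3,.012),'shaft',p('top',387.4,225.5,.076))
print('stand side holes',p('side',342.9,180.75,.012),'shaft',p('side',344.6,167,.076))
h=[p('top',*x,.012)[:2] for x in [(372.5,211.6),(399.5,218.5),(366.6,238),(393.9,245.1)]]
print(np.round(h,4), np.degrees(np.arctan2(*(h[0]-h[2])[::-1])))
BR,FR,BL=[p('side',*x,.07)[:2] for x in [(223.75,236.25),(260,253.5),(186,270.4)]]
print('box side',BR,FR,BL,'c',(FR+BL)/2,np.linalg.norm(BR-FR),np.linalg.norm(BR-BL),'yaw',np.degrees(np.arctan2(*(BR-FR)[::-1])),np.degrees(np.arctan2(*(BL-BR)[::-1]))-90)
o=lambda x,y:(129+x/8-.5,184+y/8-.5)
q=[p('top',*o(*x),.07)[:2] for x in [(110,255),(583,200),(617,572),(143,628)]]
print('box top',np.round(q,4),np.mean(q,0),[round(np.linalg.norm(q[i]-q[i-1]),4) for i in range(4)])
# bar ends in top view: 
print('bar', p('top',*o(305,620),.083),p('top',*o(455,605),.083))
os=lambda x,y:(178+x/8-.5,204+y/8-.5)
print('bar side', p('side',*os(500,580),.083),p('side',*os(605,480),.083))
E
```

```text
stand top holes [ 0.50963094 -0.32454472  0.012     ] shaft [ 0.50805156 -0.3252996   0.076     ]
stand side holes [ 0.5120786  -0.33076075  0.012     ] shaft [ 0.5097273  -0.32904471  0.076     ]
[[ 0.5616 -0.2924]
 [ 0.5415 -0.376 ]
 [ 0.4783 -0.2732]
 [ 0.458  -0.3569]] -12.999530662996355
box side [0.55307426 0.23267207] [0.41676529 0.21111046] [0.52211221 0.40747961] c [0.46943875 0.30929504] 0.13800376305548434 0.17752838493662534 yaw 8.98867512164168 10.044103627367235
box top [[0.5251 0.4068]
 [0.5496 0.231 ]
 [0.4102 0.2113]
 [0.3862 0.3845]] [0.46778157 0.30840085] [np.float64(0.1408), np.float64(0.1775), np.float64(0.1408), np.float64(0.1748)]
bar [0.38913784 0.32212742 0.083     ] [0.39568467 0.26777015 0.083     ]
bar side [0.38351612 0.32510375 0.083     ] [0.39202804 0.26447237 0.083     ]
```

>>> {"method": "step_arm", "body": {"steps": [[[0,0,0],0.92],[[0,0,0],0.92],[[0,0,0],0.93],[[0,1,0.44],0],[[0,1,0.44],0],[[0,1,0.44],0],[[0,1,0.44],0],[[0,1,0.44],0],[[0,1,0.44],0],[[0,1,0.44],0],[[0,1,0.44],0],[[0,1,0.44],0],[[0,1,0.44],0],[[0,1,0.44],0],[[0,1,0.44],0],[[0,1,0.44],0],[[0,1,0.44],0],[[0,1,0.44],0],[[0,1,0.44],0]]}}

```text
time_s: 1.68
tcp_pos: [0.3338, -0.3257, 0.2173]
eef_rot: [131.4, 90.0, 131.4]
contact_force: [0.3, -0.1, 0.2]
gripper_width: 0.0875
```

>>> {"method": "step_arm", "body": {"steps": [[[0,1,0.48],0],[[0,1,0.48],0],[[0.4,1,0.48],0],[[0.4,1,0.48],0],[[0.4,1,0.48],0],[[0.5,1,0.48],0],[[0.5,1,0.48],0],[[0.5,1,0.48],0],[[0.5,1,0.48],0],[[0.5,1,0.48],0],[[0.5,0.15,0.03],0],[[0,0,0],0]]}}

```text
time_s: 2.68
tcp_pos: [0.4294, -0.1228, 0.1316]
eef_rot: [178.2, 89.8, 178.3]
contact_force: [-0.3, -0.0, -0.8]
gripper_width: 0.0874
```

```bash
python3 - <<'E'
from h import *
s,R=pose(); print(np.round(R,3))
t=capture('top'); si=capture('side'); cv2.imwrite('pics/t1.png',t)
print(proj('top',s['tcp_pos']),proj('side',s['tcp_pos']))
a=cv2.resize(t[150:300,220:420],None,fx=3,fy=3,interpolation=cv2.INTER_CUBIC); crop(si,200,140,400,290,4,'pics/s1.png'); cv2.imwrite('pics/t1c.png',a)
E
```

```text
t 2.68 tcp [ 0.4294 -0.1228  0.1316] rot [178.25  89.81 178.33] F [-0.3 -0.  -0.8] w 0.0874
[[-0.003 -0.001  1.   ]
 [ 0.     1.     0.001]
 [-1.     0.    -0.003]]
[320.34676199 248.32408759] [327.76440798 187.47197784]
```

View pics/t1.png

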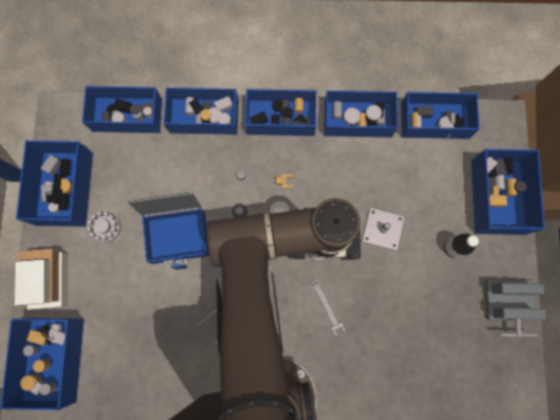

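View pics/s1.png

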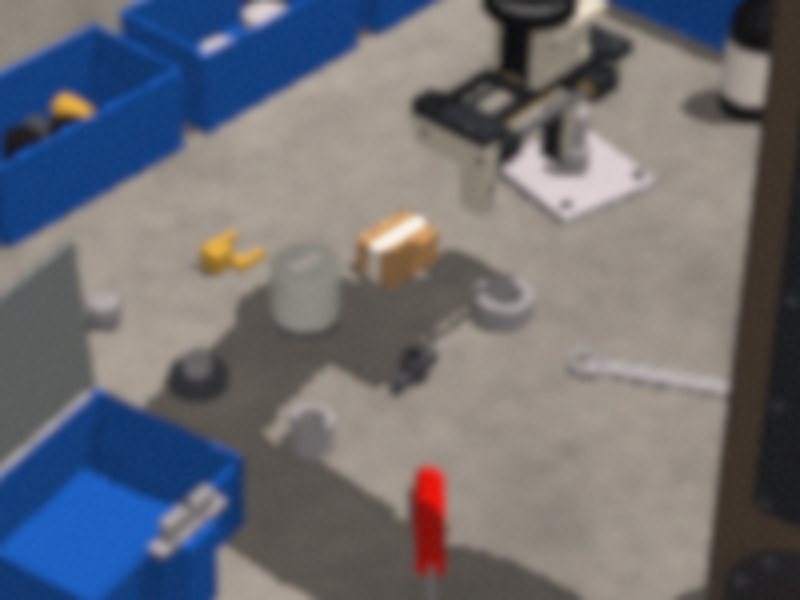

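>>> {"method": "step_arm", "body": {"steps": [[[0.8,0,0.05],0],[[1,0,0],0],[[1,0,0],0],[[1,0,0],0],[[1,0,0],0],[[0.7,0,0],0],[[0,0,0],0]]}}

```text
time_s: 3.37
tcp_pos: [0.4297, -0.1248, 0.0217]
eef_rot: [-174.5, 89.8, -174.7]
contact_force: [-0.3, 0.0, -0.4]
gripper_width: 0.0877
```

>>> {"method": "step_arm", "body": {"steps": [[[0,0,0],0],[[0,0,0],0],[[0,0,0],0],[[0,0,0],0],[[0,0,0],0],[[0,0,0],0],[[0,0,0],0],[[0,0,0],0]], "fingers": 1, "grip_force": 25}}

```text
time_s: 4.03
tcp_pos: [0.4315, -0.1238, 0.0236]
eef_rot: [10.2, 90.0, 10.2]
contact_force: [0.2, -0.1, -0.7]
gripper_width: 0.04
```

>>> {"method": "step_arm", "body": {"steps": [[[0,0,0],0],[[0,0,0],0]]}}

```text
time_s: 4.2
tcp_pos: [0.4314, -0.1239, 0.0234]
eef_rot: [-173.8, 90.0, -173.8]
contact_force: [-0.5, 0.5, 0.9]
gripper_width: 0.0268
```

```bash
python3 - <<'E'
from h import *
for i in range(3): s,R=pose(); si=capture('side')
crop(si,230,140,430,290,4,'pics/s2.png')
E
```

```text
t 4.2 tcp [ 0.4314 -0.1239  0.0234] rot [-173.76   90.   -173.78] F [-0.5  0.5  0.9] w 0.0268
t 4.25 tcp [ 0.4314 -0.1239  0.0235] rot [-170.57   90.   -170.58] F [ 0.3 -0.1  0.2] w 0.0224
t 4.3 tcp [ 0.4314 -0.1239  0.0234] rot [-170.83   89.99 -170.85] F [ 1.3 -0.  -0.1] w 0.0187
```

View pics/s2.png

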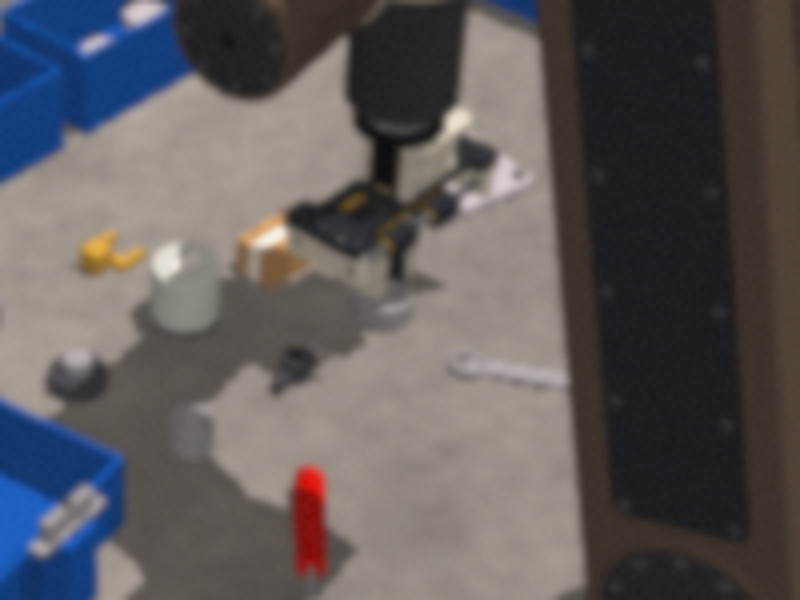

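```bash
python3 - <<'E'
from h import *
for y in(.055,0,-.055): print(proj('side',[.4294,-.1228+y,.113]))
for x in(.055,0,-.055): print(proj('side',[.4294+x,-.1228,.113]))
t=capture('top');si=capture('side')
crop(si,290,170,370,230,10,'pics/s3.png');crop(t,270,200,370,275,8,'pics/t3.png')
s,R=pose();print(proj('side',s['tcp_pos']), proj('side',s['tcp_pos']-[0,0,.019]))
E
```

```text
[316.87775867 199.26840796]
[327.39597088 191.99976964]
[337.53000892 184.9966159 ]
[314.65930013 185.34593156]
[327.39597088 191.99976964]
[340.56953472 198.88184757]
t 4.45 tcp [ 0.4314 -0.1239  0.0234] rot [-161.75   89.99 -161.76] F [-0.9 -0.9 -0.1] w 0.0073
[325.41389132 212.58928364] [325.06163885 216.87350184]
```

View pics/s3.png

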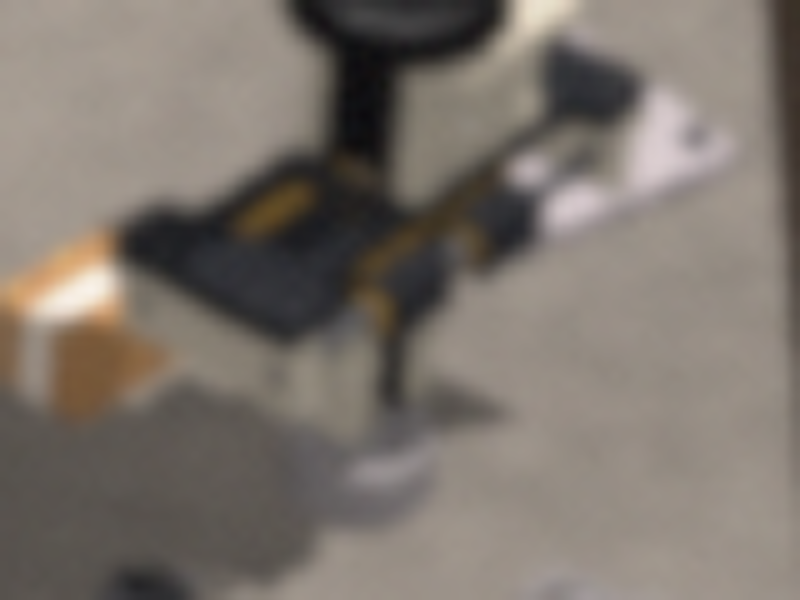

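View pics/t3.png

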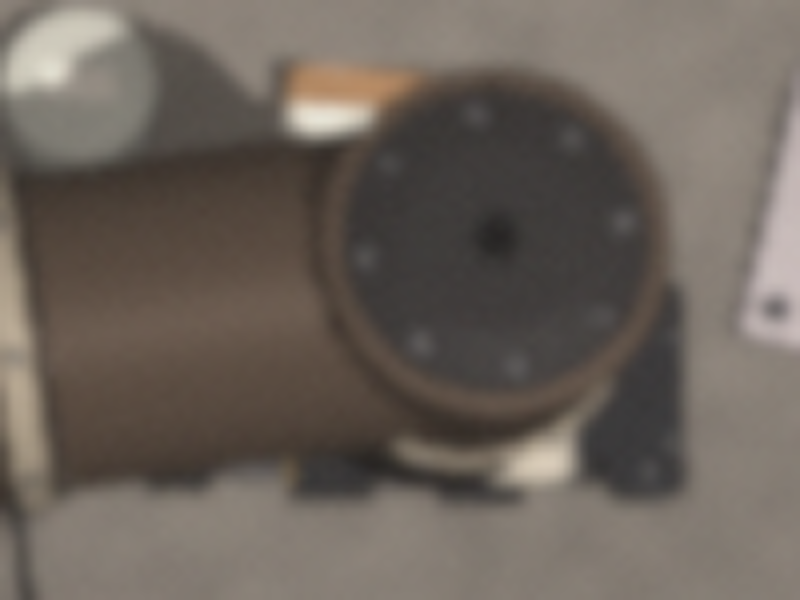

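>>> {"method": "step_arm", "body": {"steps": [[[0,0,0],0],[[0,0,0],0],[[0,0,0],0],[[0,0,0],0],[[0,0,0],0],[[0,0,0],0],[[0,0,0],0],[[0,0,0],0],[[0,0,0],0],[[0,0,0],0],[[0,0,0],0],[[0,0,0],0]], "fingers": 0}}

```text
time_s: 5.45
tcp_pos: [0.4314, -0.1239, 0.0234]
eef_rot: [-171.4, 90.0, -171.4]
contact_force: [-0.6, 0.8, -0.1]
gripper_width: 0.0808
```

```bash
python3 - <<'E'
from h import *
s,R=pose(); si=capture('side')
crop(si,290,170,370,230,10,'pics/s4.png')
E
```

```text
t 5.45 tcp [ 0.4314 -0.1239  0.0234] rot [-171.43   90.   -171.44] F [-0.6  0.8 -0.1] w 0.0808
```

View pics/s4.png

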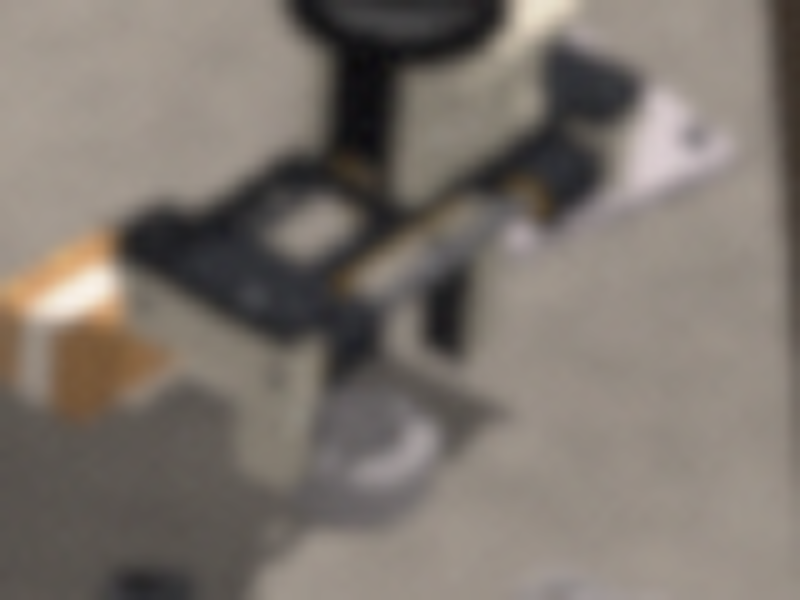

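>>> {"method": "step_arm", "body": {"steps": [[[0.3,0,0],0],[[0,0,0],0],[[0,0,0],0],[[0,0,0],0]]}}

```text
time_s: 5.83
tcp_pos: [0.4313, -0.1239, 0.0173]
eef_rot: [-168.4, 90.0, -168.4]
contact_force: [0.3, 0.3, -0.1]
gripper_width: 0.0874
```

```bash
python3 - <<'E'
from h import *
s,R=pose(); si=capture('side')
crop(si,290,170,370,230,10,'pics/s5.png'); print(s['joints'],s['contact_force'])
E
```

```text
t 5.83 tcp [ 0.4313 -0.1239  0.0173] rot [-168.41   89.97 -168.42] F [ 0.3  0.3 -0.1] w 0.0874
[ 9.27258301e+00  1.34224080e+01 -4.15329594e+01  1.92211965e-03
 -3.50720855e+01 -9.92867928e+01] [ 0.29756452  0.3461562  -0.09462467]
```

View pics/s5.png

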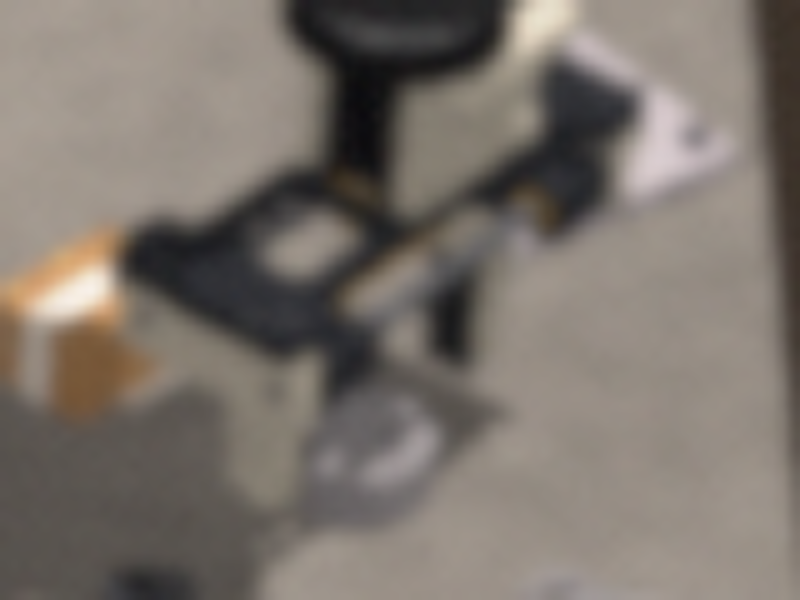

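>>> {"method": "step_arm", "body": {"steps": [[[0.1,0,0],0],[[0.1,0,0],0],[[0,0,0],0]]}}

```text
time_s: 6.13
tcp_pos: [0.4312, -0.1239, 0.0131]
eef_rot: [178.4, 90.0, 178.4]
contact_force: [-0.8, 0.5, 0.1]
gripper_width: 0.0879
```

>>> {"method": "step_arm", "body": {"steps": [[[0.1,0,0],0],[[0.1,0,0],0],[[0,0,0],0]]}}

```text
time_s: 6.38
tcp_pos: [0.4311, -0.1239, 0.0091]
eef_rot: [-177.7, 90.0, -177.7]
contact_force: [-0.6, -0.1, -0.6]
gripper_width: 0.0878
```

>>> {"method": "step_arm", "body": {"steps": [[[0,0,0],0],[[0,0,0],0],[[0,0,0],0],[[0,0,0],0]], "fingers": 0.5}}

```text
time_s: 6.72
tcp_pos: [0.4315, -0.1239, 0.0095]
eef_rot: [2.7, 90.0, 2.6]
contact_force: [0.0, -0.2, 1.0]
gripper_width: 0.0664
```

>>> {"method": "step_arm", "body": {"steps": [[[0,0,0],0],[[0,0,0],0],[[0,0,0],0],[[0,0,0],0]]}}

```text
time_s: 7.05
tcp_pos: [0.4314, -0.1239, 0.0095]
eef_rot: [-4.1, 90.0, -4.2]
contact_force: [-0.1, 0.0, 0.4]
gripper_width: 0.05
```

```bash
python3 - <<'E'
from h import *
s,R=pose(); si=capture('side'); pose()
crop(si,290,170,370,230,10,'pics/s6.png')
E
```

```text
t 7.05 tcp [ 0.4314 -0.1239  0.0095] rot [-4.14 90.   -4.15] F [-0.1  0.   0.4] w 0.05
t 7.1 tcp [ 0.4314 -0.1239  0.0095] rot [12.46 90.   12.45] F [-0.8  0.9  0.5] w 0.0503
```

View pics/s6.png

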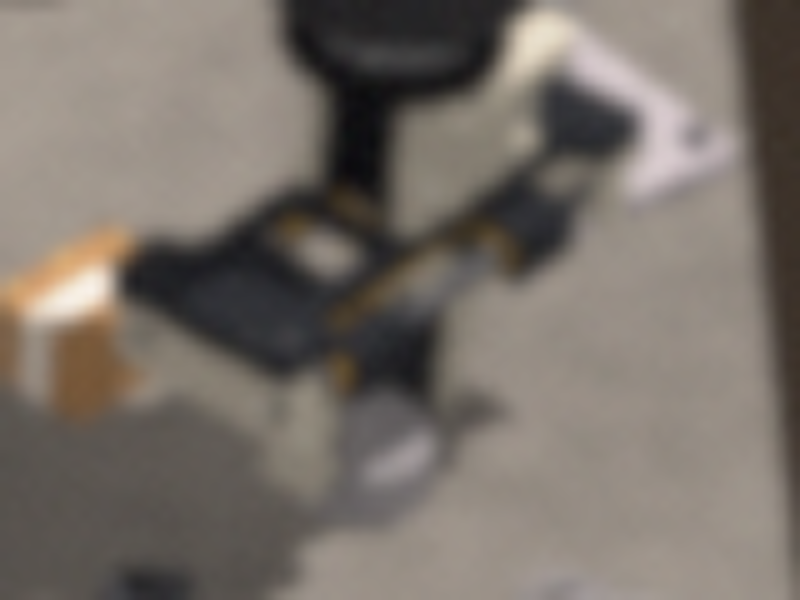

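>>> {"method": "step_arm", "body": {"steps": [[[0,0,0],0],[[0,0,0],0],[[0,0,0],0],[[0.1,0,0],0],[[0.1,0,0],0],[[0.1,0,0],0],[[0,0,0],0]], "fingers": 0.2}}

```text
time_s: 7.68
tcp_pos: [0.431, -0.1239, 0.003]
eef_rot: [-173.3, 89.9, -173.4]
contact_force: [0.3, -0.1, -0.2]
gripper_width: 0.0697
```

>>> {"method": "step_arm", "body": {"steps": [[[0.05,0,0],0],[[0.05,0,0],0],[[0,0,0],0]]}}

```text
time_s: 7.93
tcp_pos: [0.4313, -0.1239, 0.0013]
eef_rot: [-170.8, 90.0, -170.8]
contact_force: [-0.1, 0.0, -0.3]
gripper_width: 0.0699
```

```bash
python3 - <<'E'
from h import *
s,R=pose(); si=capture('side'); pose()
crop(si,290,170,370,230,10,'pics/s7.png')
E
```

```text
t 7.93 tcp [ 0.4313 -0.1239  0.0013] rot [-170.8    89.98 -170.81] F [-0.1  0.  -0.3] w 0.0699
t 7.98 tcp [ 0.4313 -0.1239  0.0014] rot [-171.79   89.99 -171.81] F [-0.3 -0.3  0. ] w 0.0702
```

View pics/s7.png

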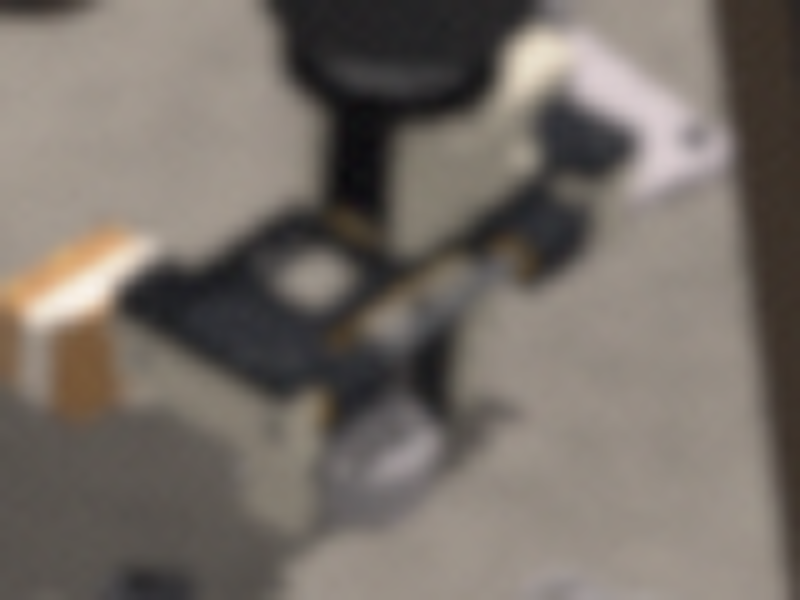

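>>> {"method": "step_arm", "body": {"steps": [[[0,0,0],0],[[0,0,0],0],[[0,0,0],0],[[0,0,0],0],[[0,0,0],0],[[0,0,0],0]], "fingers": 1, "grip_force": 30}}

```text
time_s: 8.48
tcp_pos: [0.4315, -0.1239, 0.0015]
eef_rot: [4.2, 90.0, 4.1]
contact_force: [0.1, 0.7, 1.7]
gripper_width: 0.05
```

>>> {"method": "step_arm", "body": {"steps": [[[-0.3,0,0],0],[[-0.8,0,0],0],[[-1,0,0],0],[[-1,0,0],0],[[-1,0,0],0],[[-1,0,0],0],[[-1,0,0],0],[[0,0,0],0]]}}

```text
time_s: 9.15
tcp_pos: [0.4334, -0.1239, 0.1274]
eef_rot: [1.0, 89.7, 1.0]
contact_force: [0.7, 0.5, -1.9]
gripper_width: 0.05
```

```bash
python3 - <<'E'
from h import *
s,R=pose(); si=capture('side'); pose()
crop(si,270,140,390,230,6,'pics/s8.png')
E
```

```text
t 9.15 tcp [ 0.4334 -0.1239  0.1274] rot [ 0.95 89.66  0.97] F [ 0.7  0.5 -1.9] w 0.05
t 9.2 tcp [ 0.4326 -0.1238  0.1255] rot [ 7.39 89.76  7.38] F [-0.   1.2 -3.1] w 0.0503
```

View pics/s8.png

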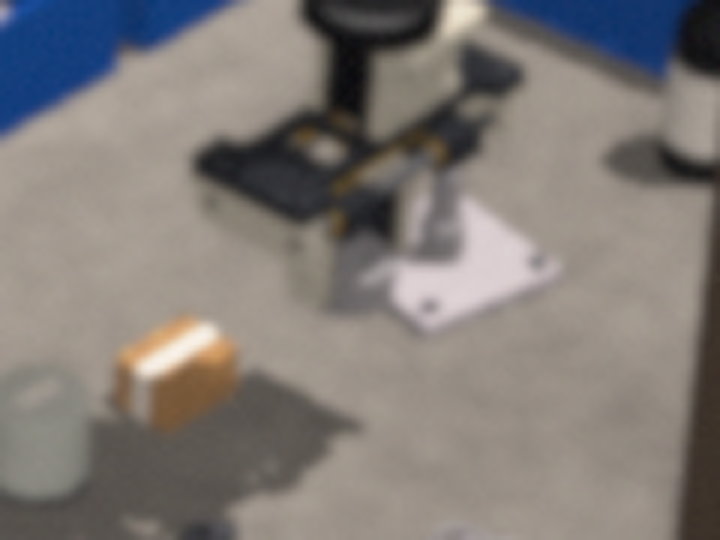

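```bash
python3 - <<'E'
from h import *
t=cv2.imread('pics/t1.png'); si=capture('side'); cv2.imwrite('pics/s9.png',si)
sub=t[200:260,355:415]; a=sub[...,1].astype(int); print(np.percentile(a,[5,20,50,80,95]))
def tile(i,u,v,w,h,s):
    c=i[v-h:v+h,u-w:u+w]; g=cv2.resize(c,None,fx=s,fy=s,interpolation=cv2.INTER_NEAREST)
    for k in range(0,2*w,4): cv2.putText(g,str(u-w+k),(k*s,8),0,.3,(0,0,255)); 
    for k in range(0,2*h,4): cv2.putText(g,str(v-h+k),(0,k*s+8),0,.3,(0,0,255))
    return g
cv2.imwrite('pics/st2.png',np.hstack([tile(t,384,229,24,26,8),tile(si,343,182,24,26,8)]))
E
```

```text
[ 76.95 125.   130.   180.   187.  ]
```

View pics/st2.png

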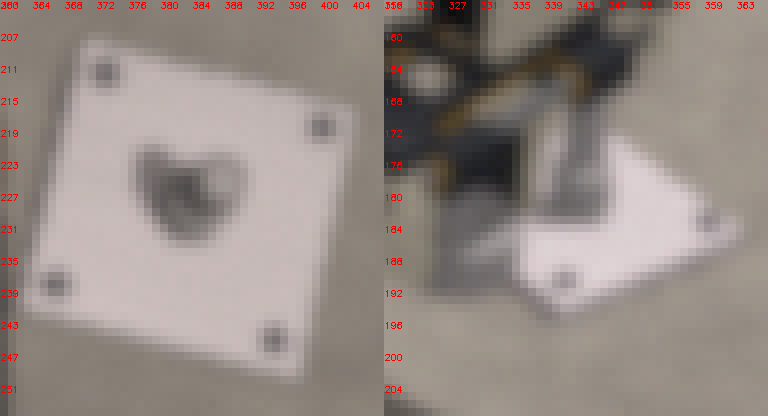

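```bash
python3 - <<'E'
from h import *
t=cv2.imread('pics/t1.png'); 
def plate(im,n,x0,y0,x1,y1,th):
    m=np.zeros(im.shape[:2],np.uint8); m[y0:y1,x0:x1]=(im[y0:y1,x0:x1,1]>th)*255
    c=max(cv2.findContours(m,0,2)[0],key=cv2.contourArea); h=cv2.convexHull(c)
    M=cv2.moments(h); u,v=M['m10']/M['m00'],M['m01']/M['m00']; print(n,u,v,cv2.contourArea(h),onplane(n,u,v,.012))
plate(t,'top',355,200,412,260,155)
s=cv2.imread('pics/side0.png')
# compare: prediction in side
for p in ([.509,-.3255,.012],[.511,-.329,.012]): print(proj('side',p),proj('side',[p[0],p[1],.076]))
E
```

```text
top 383.5663679043961 229.02333191065583 1171.5 [ 0.50739428 -0.3259512   0.012     ]
[342.70494851 181.66279886] [344.17548724 167.46439557]
[342.84506384 181.06012178] [344.3160927  166.87237991]
```

>>> {"method": "step_arm", "body": {"steps": [[[0,-0.6,0.2],0],[[0,-1,0.38],0],[[0,-1,0.38],0],[[0,-1,0.38],0],[[0,-1,0.38],0],[[0,-1,0.38],0],[[0,-1,0.38],0],[[0,-1,0.38],0],[[0,-1,0.38],0],[[0,-1,0.38],0],[[0,-0.55,0.2],0],[[0,0,0],0],[[0,0,0],0]]}}

```text
time_s: 10.33
tcp_pos: [0.5068, -0.3268, 0.1219]
eef_rot: [155.4, 89.8, 155.3]
contact_force: [-0.8, 0.0, -1.9]
gripper_width: 0.0504
```

```bash
python3 - <<'E'
from h import *
s,R=pose(); si=capture('side'); t=capture('top');pose()
crop(si,290,110,410,200,6,'pics/s10.png');crop(t,290,150,450,270,5,'pics/t10.png')
E
```

```text
t 10.33 tcp [ 0.5068 -0.3268  0.1219] rot [155.45  89.84 155.35] F [-0.8  0.  -1.9] w 0.0504
t 10.43 tcp [ 0.5069 -0.3261  0.1227] rot [151.64  89.9  151.61] F [ 0.3 -0.2 -2.5] w 0.0504
```

View pics/s10.png

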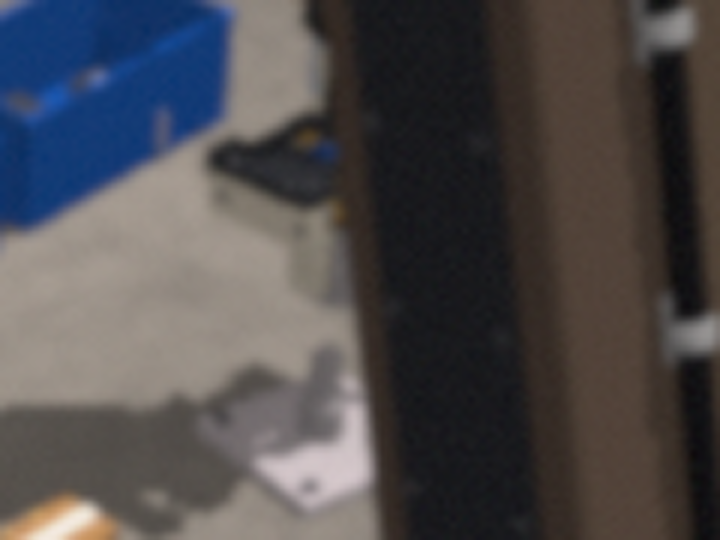

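View pics/t10.png

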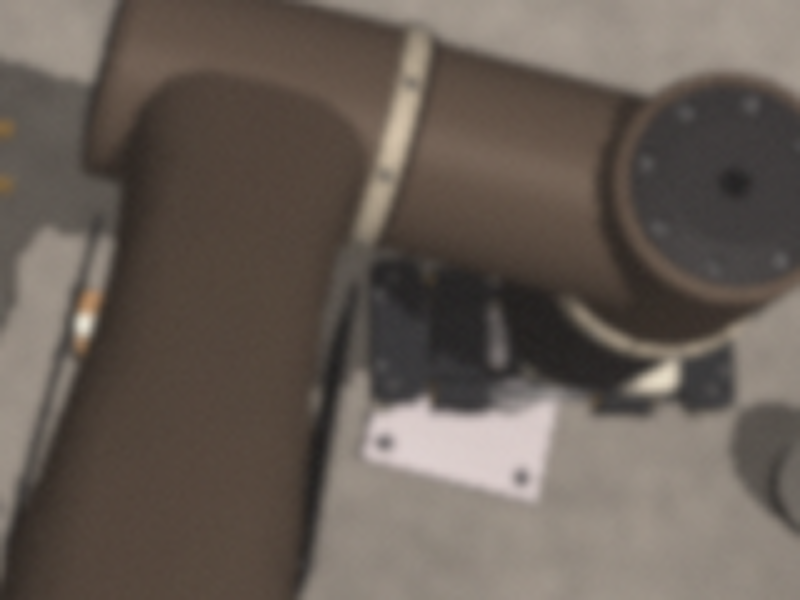

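>>> {"method": "step_arm", "body": {"steps": [[[0.4,-0.05,0.1],0],[[0.6,0,0],0],[[0.6,0,0],0],[[0.4,0,0],0],[[0,0,0],0],[[0,0,0],0]]}}

```text
time_s: 10.93
tcp_pos: [0.5095, -0.3275, 0.0831]
eef_rot: [170.7, 89.9, 170.7]
contact_force: [1.0, -0.5, -2.1]
gripper_width: 0.0505
```

>>> {"method": "step_arm", "body": {"steps": [[[0.1,0,0],0],[[0.1,0,0],0],[[0.1,0,0],0],[[0.1,0,0],0],[[0,0,0],0]]}}

```text
time_s: 11.35
tcp_pos: [0.5095, -0.3279, 0.0752]
eef_rot: [147.6, 90.0, 147.6]
contact_force: [-1.4, 0.2, -2.1]
gripper_width: 0.0504
```

>>> {"method": "step_arm", "body": {"steps": [[[0.2,0,0],0],[[0.2,0,0],0],[[0.2,0,0],0],[[0.2,0,0],0],[[0.2,0,0],0],[[0.2,0,0],0],[[0,0,0],0]]}}

```text
time_s: 11.93
tcp_pos: [0.5091, -0.3277, 0.0503]
eef_rot: [159.1, 89.9, 159.1]
contact_force: [-0.3, 0.1, -2.1]
gripper_width: 0.0502
```

```bash
python3 - <<'E'
from h import *
s,R=pose(); si=capture('side'); t=capture('top');pose()
crop(si,310,150,390,210,10,'pics/s11.png');crop(t,330,190,430,265,8,'pics/t11.png')
E
```

```text
t 11.93 tcp [ 0.5091 -0.3277  0.0503] rot [159.13  89.91 159.11] F [-0.3  0.1 -2.1] w 0.0502
t 12.03 tcp [ 0.5096 -0.3279  0.0512] rot [171.66  89.97 171.65] F [ 0.9 -0.3 -2.4] w 0.0502
```

View pics/s11.png

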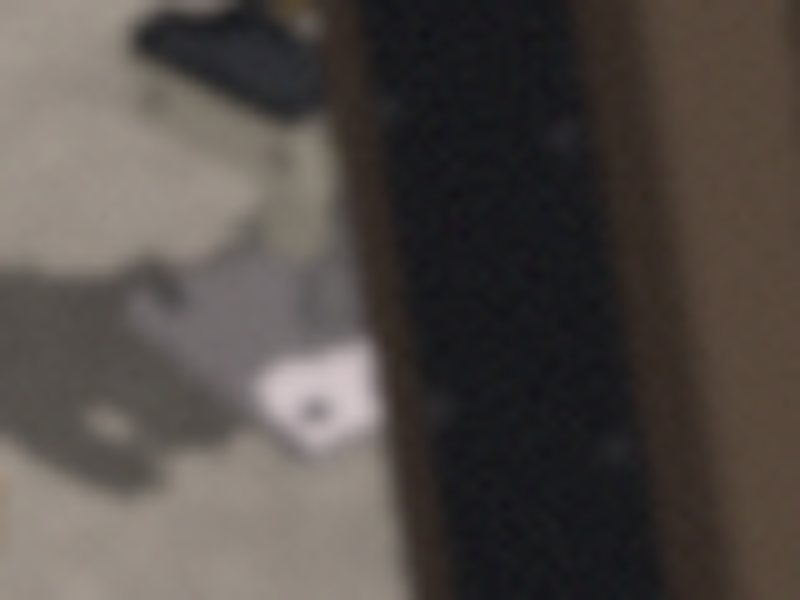

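View pics/t11.png

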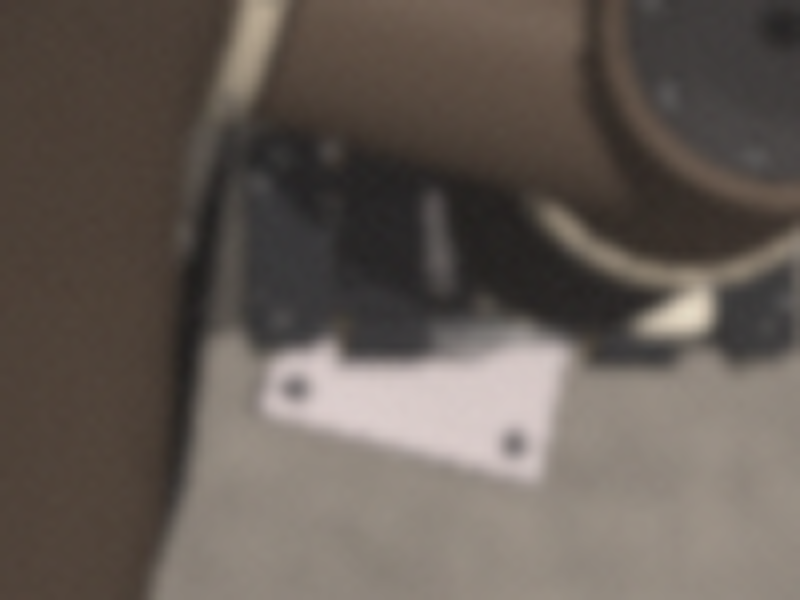

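>>> {"method": "step_arm", "body": {"steps": [[[0.1,0,0],0],[[0.1,0,0],0],[[0.1,0,0],0],[[0.1,0,0],0],[[0.1,0,0],0],[[0,0,0],0]]}}

```text
time_s: 12.53
tcp_pos: [0.5095, -0.3278, 0.0409]
eef_rot: [157.1, 90.0, 157.0]
contact_force: [0.4, -0.3, -2.5]
gripper_width: 0.0499
```

>>> {"method": "step_arm", "body": {"steps": [[[0.05,0,0],0],[[0.05,0,0],0],[[0.05,0,0],0],[[0,0,0],0]]}}

```text
time_s: 12.87
tcp_pos: [0.51, -0.3279, 0.0391]
eef_rot: [-20.0, 90.0, -20.0]
contact_force: [-1.3, 3.2, 3.3]
gripper_width: 0.0503
```

>>> {"method": "step_arm", "body": {"steps": [[[0,0.05,0],0],[[0,0,0],0],[[0,0,0],0]]}}

```text
time_s: 13.12
tcp_pos: [0.5099, -0.3269, 0.0385]
eef_rot: [-9.9, 90.0, -9.9]
contact_force: [0.8, 1.4, 0.2]
gripper_width: 0.0501
```

>>> {"method": "step_arm", "body": {"steps": [[[0,0.05,0],0],[[0,0,0],0],[[0,0,0],0]]}}

```text
time_s: 13.37
tcp_pos: [0.5096, -0.3258, 0.0382]
eef_rot: [160.8, 90.0, 160.8]
contact_force: [-0.7, -0.0, -2.1]
gripper_width: 0.0504
```

Contact relieved; continue down.

>>> {"method": "step_arm", "body": {"steps": [[[0.05,0,0],0],[[0.05,0,0],0],[[0.05,0,0],0],[[0.05,0,0],0],[[0,0,0],0]]}}

```text
time_s: 13.78
tcp_pos: [0.5096, -0.3259, 0.0341]
eef_rot: [156.5, 90.0, 156.5]
contact_force: [0.2, 0.3, -2.5]
gripper_width: 0.0507
```

>>> {"method": "step_arm", "body": {"steps": [[[0.1,0,0],0],[[0.1,0,0],0],[[0,0,0],0]]}}

```text
time_s: 14.03
tcp_pos: [0.5094, -0.3258, 0.03]
eef_rot: [158.5, 90.0, 158.4]
contact_force: [-0.4, -0.2, -2.4]
gripper_width: 0.0506
```

>>> {"method": "step_arm", "body": {"steps": [[[0.1,0,0],0],[[0.1,0,0],0],[[0.1,0,0],0],[[0.1,0,0],0],[[0.1,0,0],0],[[0,0,0],0]]}}

```text
time_s: 14.53
tcp_pos: [0.5095, -0.3258, 0.0199]
eef_rot: [156.2, 90.0, 156.2]
contact_force: [-1.0, -0.2, -1.1]
gripper_width: 0.05
```

>>> {"method": "step_arm", "body": {"steps": [[[0.1,0,0],0],[[0.1,0,0],0],[[0,0,0],0]]}}

```text
time_s: 14.78
tcp_pos: [0.5095, -0.3258, 0.016]
eef_rot: [156.0, 90.0, 156.0]
contact_force: [-0.5, -0.4, -1.7]
gripper_width: 0.0506
```

>>> {"method": "step_arm", "body": {"steps": [[[0.05,0,0],0],[[0.05,0,0],0],[[0,0,0],0],[[0,0,0],0]]}}

```text
time_s: 15.12
tcp_pos: [0.5098, -0.3259, 0.0144]
eef_rot: [-15.6, 90.0, -15.6]
contact_force: [-0.2, -0.2, -2.2]
gripper_width: 0.0507
```

>>> {"method": "step_arm", "body": {"steps": [[[0,0,0],0],[[0,0,0],0],[[0,0,0],0],[[0,0,0],0]], "fingers": 0.25}}

```text
time_s: 15.45
tcp_pos: [0.51, -0.326, 0.0148]
eef_rot: [-23.7, 90.0, -23.7]
contact_force: [1.1, -0.3, -0.5]
gripper_width: 0.0652
```

>>> {"method": "step_arm", "body": {"steps": [[[-0.3,0,0],0],[[-0.8,0,0],0],[[-1,0,0],0],[[-1,0,0],0],[[-1,0,0],0],[[-1,0,0],0],[[-0.5,1,0],0],[[0,1,-0.2],0],[[0,1,-0.2],0],[[0,1,-0.2],0],[[0,1,-0.2],0],[[0,1,-0.2],0],[[0,1,-0.2],0],[[0,1,-0.2],0],[[0,1,-0.2],0],[[0,1,-0.2],0],[[0,1,-0.2],0],[[0,1,-0.2],0],[[0,1,-0.2],0],[[0,1,-0.2],0]]}}

```text
time_s: 17.12
tcp_pos: [0.4577, -0.045, 0.1271]
eef_rot: [12.6, 89.9, 12.5]
contact_force: [-0.3, 0.2, 1.5]
gripper_width: 0.0653
```

```bash
python3 - <<'E'
from h import *
s,R=pose(); si=capture('side'); t=capture('top');pose()
cv2.imwrite('pics/t12.png',t); crop(si,200,140,400,290,4,'pics/s12.png')
E
```

```text
t 17.12 tcp [ 0.4577 -0.045   0.1271] rot [12.55 89.95 12.54] F [-0.3  0.2  1.5] w 0.0653
t 17.22 tcp [ 0.4577 -0.0441  0.1273] rot [23.23 89.91 23.34] F [ 0.3 -0.9  0.8] w 0.0656
```

View pics/s12.png

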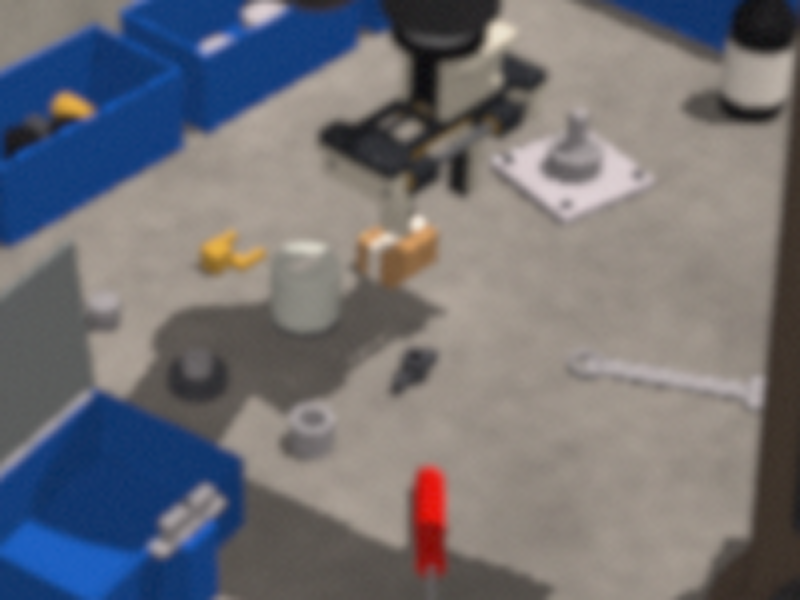

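View pics/t12.png

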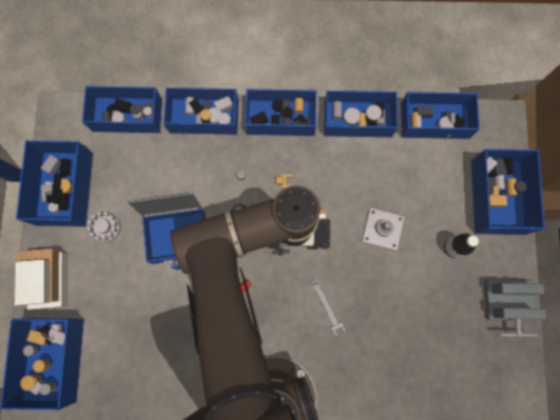

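>>> {"method": "step_arm", "body": {"steps": [[[0,0.96,-0.12],0],[[0,0.96,-0.12],0],[[0,0.96,-0.12],0],[[0,0.96,-0.12],0],[[0,0.96,-0.12],0],[[0,0.96,-0.12],0],[[0,0.96,-0.12],0],[[0,0.96,-0.12],0],[[0.5,0,0],0],[[1,0,0],0],[[1,0,0],0],[[0.5,0,0],0],[[0,0,0],0],[[0,0,0],0]]}}

```text
time_s: 18.38
tcp_pos: [0.4387, 0.1073, 0.0666]
eef_rot: [-128.6, 89.9, -128.6]
contact_force: [0.5, 0.2, 0.1]
gripper_width: 0.0658
```

```bash
python3 - <<'E'
from h import *
s,R=pose(); si=capture('side'); crop(si,230,180,330,255,8,'pics/s13.png')
E
```

```text
t 18.38 tcp [0.4387 0.1073 0.0666] rot [-128.56   89.94 -128.57] F [0.5 0.2 0.1] w 0.0658
```

View pics/s13.png

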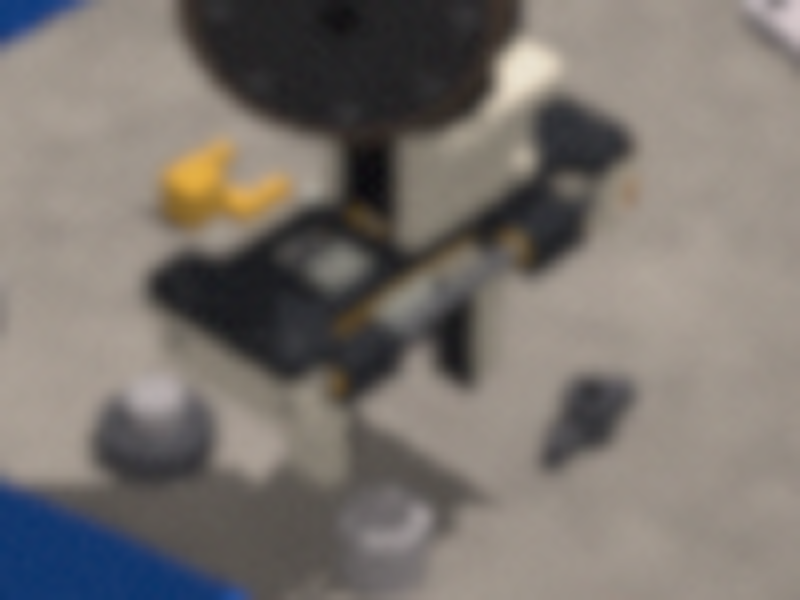

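>>> {"method": "step_arm", "body": {"steps": [[[0.7,0.13,0],0],[[0.8,0,0],0],[[0.6,0,0],0],[[0.4,0,0],0],[[0.3,0,0],0],[[0,0,0],0]]}}

```text
time_s: 18.93
tcp_pos: [0.4386, 0.1102, 0.0101]
eef_rot: [-140.8, 90.0, -140.8]
contact_force: [0.1, 0.7, -0.6]
gripper_width: 0.0657
```

>>> {"method": "step_arm", "body": {"steps": [[[0,0,0],0],[[0,0,0],0],[[0,0,0],0],[[0,0,0],0],[[0,0,0],0],[[0,0,0],0],[[0,0,0],0],[[0,0,0],0]], "fingers": 1}}

```text
time_s: 19.6
tcp_pos: [0.4389, 0.1105, 0.0108]
eef_rot: [30.8, 90.0, 30.8]
contact_force: [-1.8, 0.7, 5.8]
gripper_width: 0.0348
```

>>> {"method": "step_arm", "body": {"steps": [[[-0.3,0,0],0],[[-0.8,0,0],0],[[-1,0,0],0],[[-1,0,0],0],[[-1,0,0],0],[[-1,-0.6,0],0],[[-0.9,-1,0.1],0],[[0,-1,0.18],0],[[0,-1,0.18],0],[[0,-1,0.18],0],[[0,-1,0.18],0],[[0,-1,0.18],0],[[0,-1,0.18],0],[[0,-1,0.18],0],[[0,-1,0.18],0],[[0,-1,0.18],0],[[0,-1,0.18],0],[[0,-1,0.18],0],[[0,-1,0.18],0],[[0,-1,0.18],0]]}}

```text
time_s: 21.27
tcp_pos: [0.487, -0.1827, 0.1305]
eef_rot: [162.6, 90.0, 162.6]
contact_force: [1.4, 0.9, -1.7]
gripper_width: 0.0353
```

>>> {"method": "step_arm", "body": {"steps": [[[0,-1,0.18],0],[[0,-1,0.18],0],[[0,-1,0.18],0],[[0,-1,0.18],0],[[0,-1,0.18],0],[[0,-1,0.18],0],[[0,-0.7,0.1],0],[[0,-0.4,0.05],0],[[0,0,0],0],[[0,0,0],0]]}}

```text
time_s: 22.1
tcp_pos: [0.5115, -0.3236, 0.1302]
eef_rot: [145.9, 89.9, 145.8]
contact_force: [0.1, 0.0, -0.9]
gripper_width: 0.0349
```

>>> {"method": "step_arm", "body": {"steps": [[[0.5,-0.11,-0.09],0],[[0.6,0,0],0],[[0.5,0,0],0],[[0.3,0,0],0],[[0,0,0],0],[[0,0,0],0]]}}

```text
time_s: 22.6
tcp_pos: [0.51, -0.3256, 0.0921]
eef_rot: [173.7, 89.9, 173.7]
contact_force: [1.1, -0.5, -1.4]
gripper_width: 0.035
```

>>> {"method": "step_arm", "body": {"steps": [[[0.05,0,0],0],[[0.05,0,0],0],[[0.05,0,0],0],[[0.05,0,0],0],[[0.05,0,0],0],[[0.05,0,0],0],[[0,0,0],0]]}}

```text
time_s: 23.18
tcp_pos: [0.51, -0.3259, 0.0862]
eef_rot: [155.4, 90.0, 155.4]
contact_force: [-0.8, 0.9, -1.4]
gripper_width: 0.035
```

>>> {"method": "step_arm", "body": {"steps": [[[0.05,0,0],0],[[0.05,0,0],0],[[0.05,0,0],0],[[0,0,0],0]]}}

```text
time_s: 23.52
tcp_pos: [0.5101, -0.3259, 0.0832]
eef_rot: [154.1, 90.0, 154.0]
contact_force: [-0.7, -0.2, -0.8]
gripper_width: 0.0352
```

>>> {"method": "step_arm", "body": {"steps": [[[0.05,0,0],0],[[0.05,0,0],0],[[0.05,0,0],0],[[0,0,0],0]]}}

```text
time_s: 23.85
tcp_pos: [0.51, -0.3259, 0.0802]
eef_rot: [154.6, 90.0, 154.5]
contact_force: [-0.0, 0.2, -0.7]
gripper_width: 0.0347
```

Past the chamfer without contact. Continue down in small steps.

>>> {"method": "step_arm", "body": {"steps": [[[0.1,0,0],0],[[0.1,0,0],0],[[0.1,0,0],0],[[0.1,0,0],0],[[0,0,0],0]]}}

```text
time_s: 24.27
tcp_pos: [0.5099, -0.3258, 0.0719]
eef_rot: [159.7, 90.0, 159.7]
contact_force: [-0.5, 1.0, -0.5]
gripper_width: 0.0348
```

>>> {"method": "step_arm", "body": {"steps": [[[0.1,0,0],0],[[0.1,0,0],0],[[0.1,0,0],0],[[0.1,0,0],0],[[0.1,0,0],0],[[0,0,0],0]]}}

```text
time_s: 24.77
tcp_pos: [0.5099, -0.3258, 0.0619]
eef_rot: [161.2, 90.0, 161.2]
contact_force: [0.3, 1.2, -1.2]
gripper_width: 0.0351
```

>>> {"method": "step_arm", "body": {"steps": [[[0.1,0,0],0],[[0.1,0,0],0],[[0.1,0,0],0],[[0,0,0],0]]}}

```text
time_s: 25.1
tcp_pos: [0.51, -0.3259, 0.056]
eef_rot: [158.0, 90.0, 158.0]
contact_force: [-0.6, 1.0, -2.2]
gripper_width: 0.035
```

>>> {"method": "step_arm", "body": {"steps": [[[0.1,0,0],0],[[0.08,0,0],0],[[0.05,0,0],0],[[0,0,0],0]]}}

```text
time_s: 25.43
tcp_pos: [0.5101, -0.3258, 0.0516]
eef_rot: [151.5, 90.0, 151.5]
contact_force: [-0.5, 1.5, -2.4]
gripper_width: 0.0349
```

>>> {"method": "step_arm", "body": {"steps": [[[0,0,0],0],[[0,0,0],0],[[0,0,0],0],[[0,0,0],0],[[-0.2,0,0],0],[[-0.6,0,0],0],[[-1,0,0],0],[[-1,0,0],0],[[-1,0,0],0],[[-0.5,0.5,0],0],[[0,1,0],0],[[0,1,0],0],[[0,1,0],0],[[0,1,0],0],[[0,1,0],0],[[0,1,0],0],[[0,1,0],0],[[0,1,0],0],[[0,1,0],0]], "fingers": 0.4}}

```text
time_s: 27.02
tcp_pos: [0.5098, -0.1346, 0.1379]
eef_rot: [41.0, 90.0, 41.0]
contact_force: [-0.7, 0.1, 0.6]
gripper_width: 0.0523
```

```bash
python3 - <<'E'
from h import *
s,R=pose(); si=capture('side'); t=capture('top');pose()
cv2.imwrite('pics/t14.png',t); cv2.imwrite('pics/s14f.png',si); crop(si,200,140,400,290,4,'pics/s14.png'); crop(t,130,150,330,290,4,'pics/t14c.png');crop(t,350,190,420,260,8,'pics/t14d.png')
E
```

```text
t 27.02 tcp [ 0.5098 -0.1346  0.1379] rot [40.96 89.99 40.95] F [-0.7  0.1  0.6] w 0.0523
t 27.12 tcp [ 0.51   -0.1335  0.1381] rot [43.17 89.96 43.28] F [0.7 0.6 0.9] w 0.0529
```

View pics/s14.png

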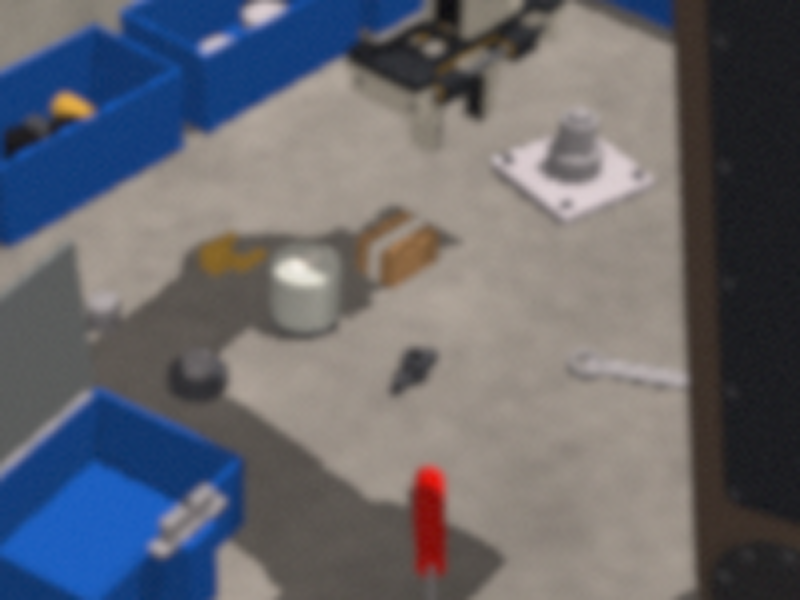

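View pics/t14c.png

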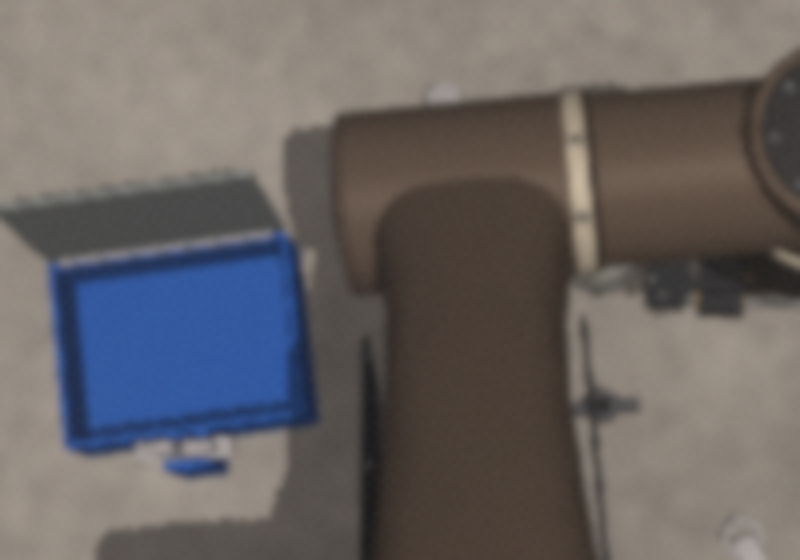

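View pics/t14d.png

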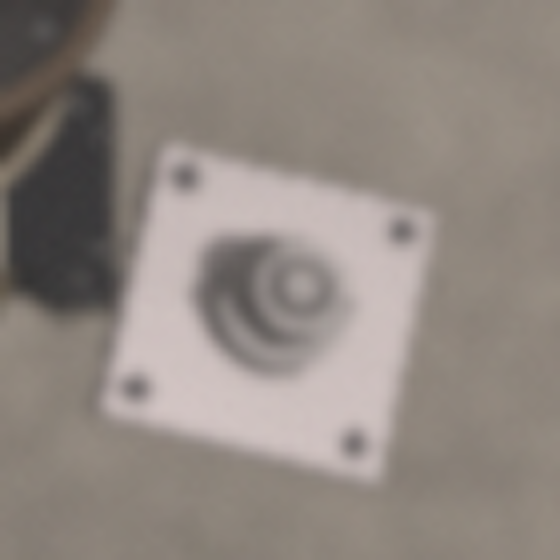

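>>> {"method": "step_arm", "body": {"steps": [[[0,0.98,0.177],0],[[0,0.98,0.177],0],[[0,0.98,0.177],0],[[0,0.98,0.177],0],[[0,0.98,0.177],0],[[0,0.98,0.177],0],[[0,0.98,0.177],0],[[0,0.98,0.177],0],[[0,0.98,0.177],0],[[0,0.98,0.177],0],[[0,0.98,0.177],0],[[0,0.98,0.177],0],[[0,0.98,0.177],0],[[0.5,0,0],0],[[1,0,0],0],[[1,0,0],0],[[0.6,0,0],0],[[0,0,0],0]]}}

```text
time_s: 28.62
tcp_pos: [0.5542, 0.1176, 0.0729]
eef_rot: [-155.5, 89.7, -155.5]
contact_force: [0.6, 0.7, -0.2]
gripper_width: 0.0526
```

```bash
python3 - <<'E'
from h import *
s,R=pose(); si=capture('side'); crop(si,190,160,310,250,6,'pics/s15.png')
E
```

```text
t 28.62 tcp [0.5542 0.1176 0.0729] rot [-155.48   89.71 -155.54] F [ 0.6  0.7 -0.2] w 0.0526
```

View pics/s15.png

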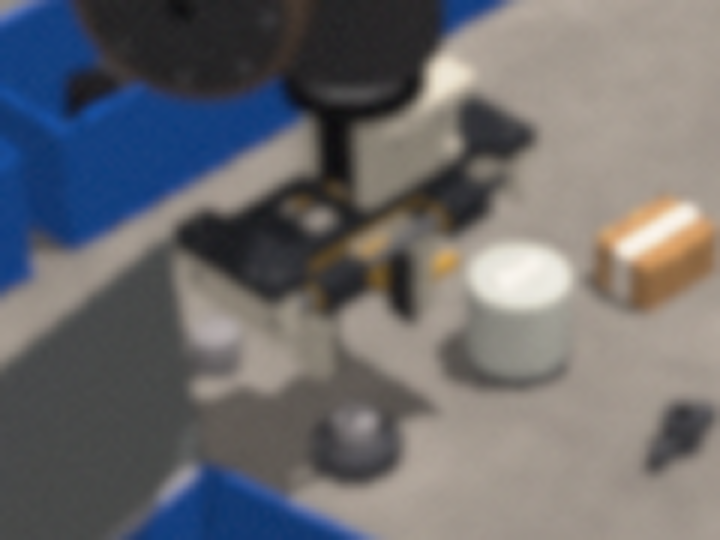

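>>> {"method": "step_arm", "body": {"steps": [[[0.4,0.17,0.07],0],[[0.7,0,0],0],[[0.7,0,0],0],[[0.5,0,0],0],[[0.4,0,0],0],[[0,0,0],0]]}}

```text
time_s: 29.17
tcp_pos: [0.5571, 0.1219, 0.0206]
eef_rot: [-153.0, 89.9, -153.1]
contact_force: [-0.3, -0.2, -0.9]
gripper_width: 0.0527
```

>>> {"method": "step_arm", "body": {"steps": [[[0,0,0],0],[[0,0,0],0],[[0,0,0],0],[[0,0,0],0],[[0,0,0],0],[[0,0,0],0],[[0,0,0],0]], "fingers": 1}}

```text
time_s: 29.75
tcp_pos: [0.5578, 0.1223, 0.0221]
eef_rot: [30.7, 90.0, 30.6]
contact_force: [-0.8, -0.6, -0.4]
gripper_width: 0.0113
```

>>> {"method": "step_arm", "body": {"steps": [[[0,0,0],0],[[0,0,0],0],[[0,0,0],0],[[0,0,0],0],[[0,0,0],0],[[0,0,0],0],[[0,0,0],0]], "fingers": 0.4}}

```text
time_s: 30.33
tcp_pos: [0.5577, 0.1223, 0.0218]
eef_rot: [103.4, 90.0, 103.4]
contact_force: [0.8, 0.1, 0.1]
gripper_width: 0.0508
```

>>> {"method": "step_arm", "body": {"steps": [[[0.1,-0.05,-0.05],0],[[0.1,0,0],0],[[0.1,0,0],0],[[0.1,0,0],0],[[0.1,0,0],0],[[0.1,0,0],0],[[0.1,0,0],0],[[0,0,0],0]]}}

```text
time_s: 31.0
tcp_pos: [0.5565, 0.1211, 0.0074]
eef_rot: [-151.9, 90.0, -151.9]
contact_force: [0.2, 1.0, 0.2]
gripper_width: 0.0526
```

>>> {"method": "step_arm", "body": {"steps": [[[0,0,0],0],[[0,0,0],0],[[0,0,0],0],[[0,0,0],0],[[0,0,0],0],[[0,0,0],0],[[0,0,0],0]], "fingers": 1}}

```text
time_s: 31.58
tcp_pos: [0.5568, 0.1214, 0.008]
eef_rot: [32.6, 90.0, 32.6]
contact_force: [0.4, 0.1, 1.1]
gripper_width: 0.0227
```

>>> {"method": "step_arm", "body": {"steps": [[[-0.4,0,0],0],[[-1,0,0],0],[[-1,0,0],0],[[-1,0,0],0],[[-1,0,-0.5],0],[[-1,0,-1],0],[[-0.6,0,-1],0],[[0,0,-1],0],[[0,0,-0.3],-0.75],[[0,0,0],-0.75],[[0,0,0],0],[[0,0,0],0]]}}

```text
time_s: 32.58
tcp_pos: [0.4807, 0.1213, 0.1283]
eef_rot: [30.2, 90.0, 39.1]
contact_force: [0.6, 0.1, -1.0]
gripper_width: 0.0229
```

```bash
cat >> h.py <<'E'
C=np.array([.4695,.308]); A=np.radians(9.5)
def goto(x,y,R,s,box=False):
    if box:
        x,y=C+np.array([[np.cos(A),-np.sin(A)],[np.sin(A),np.cos(A)]])@[x,y]
    d=np.array([x,y,0])-s['tcp_pos']; d[2]=0
    print('target',np.round([x,y],4),'tool units y,z:',np.round(R[:,1]@d/.02,2),np.round(R[:,2]@d/.02,2),'yaw',np.degrees(np.arctan2(R[1,2],R[0,2])))
E
python3 - <<'E'
from h import *
s,R=pose(); goto(.018,.03,R,s,True)
si=capture('side'); cv2.imwrite('pics/s16.png',si)
E
```

```text
t 32.58 tcp [0.4807 0.1213 0.1283] rot [30.23 89.97 39.08] F [ 0.6  0.1 -1. ] w 0.0229
target [0.4823 0.3406] tool units y,z: 10.82 1.77 yaw 8.856128464183172
```

View pics/s16.png

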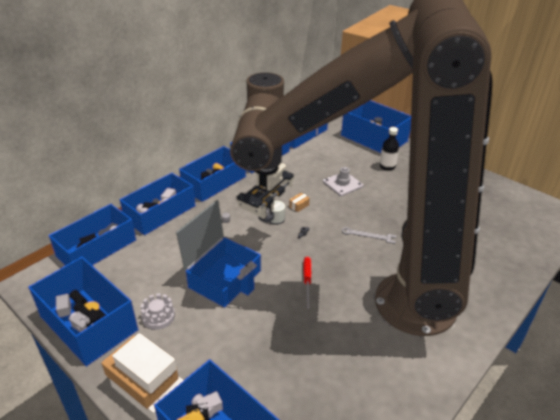

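>>> {"method": "step_arm", "body": {"steps": [[[0,0.9,0.15],0],[[0,0.9,0.15],0],[[0,0.9,0.15],0],[[0,0.9,0.15],0],[[0,0.9,0.15],0],[[0,0.9,0.15],0],[[0,0.9,0.15],0],[[0,0.9,0.15],0],[[0,0.9,0.15],0],[[0,0.9,0.15],0],[[0,0.9,0.15],0],[[0,0.9,0.12],0],[[0,0,0],0],[[0,0,0],0]]}}

```text
time_s: 33.8
tcp_pos: [0.4817, 0.3416, 0.1275]
eef_rot: [-138.8, 90.0, -129.7]
contact_force: [0.0, -0.0, -2.4]
gripper_width: 0.0233
```

```bash
python3 - <<'E'
from h import *
s,R=pose(); goto(.018,.03,R,s,True)
si=capture('side');t=capture('top'); crop(si,150,150,310,310,4,'pics/s17.png');crop(t,110,150,270,290,4,'pics/t17.png')
E
```

```text
t 33.8 tcp [0.4817 0.3416 0.1275] rot [-138.79   89.97 -129.74] F [ 0.  -0.  -2.4] w 0.0233
target [0.4823 0.3406] tool units y,z: -0.06 0.02 yaw 9.054473793971827
```

View pics/s17.png

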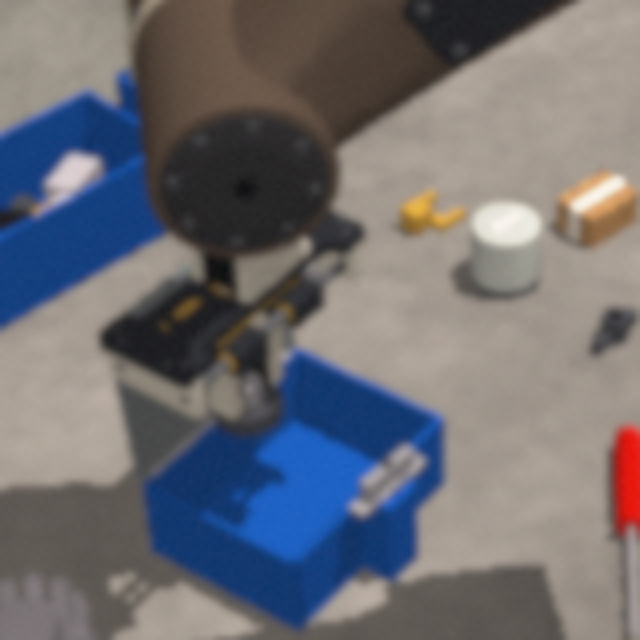

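View pics/t17.png

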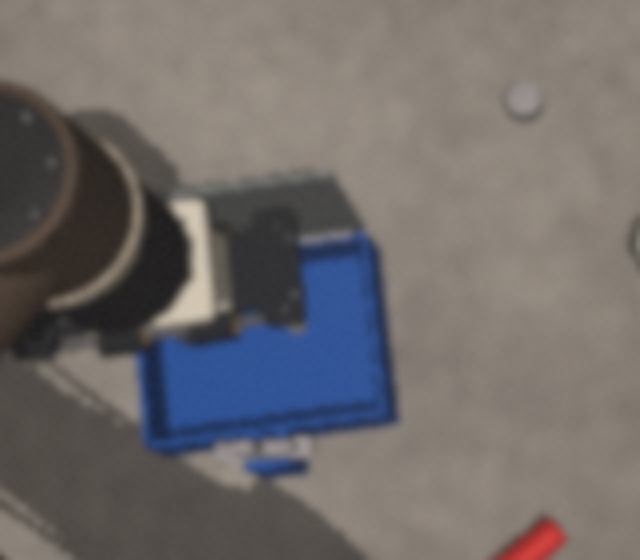

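>>> {"method": "step_arm", "body": {"steps": [[[0.5,-0.05,0],0],[[1,0,0],0],[[1,0,0],0],[[0.8,0,0],0],[[0.7,0,0],0],[[0.5,0,0],0],[[0.3,0,0],0],[[0.3,0,0],0],[[0,0,0],0]]}}

```text
time_s: 34.65
tcp_pos: [0.4818, 0.3387, 0.0249]
eef_rot: [-140.5, 89.9, -131.5]
contact_force: [0.4, -0.3, -0.8]
gripper_width: 0.0228
```

>>> {"method": "step_arm", "body": {"steps": [[[0,0,0],0],[[0,0,0],0],[[0,0,0],0],[[0,0,0],0],[[-0.5,0,0],0],[[-1,0,0],0],[[-1,0,0],0],[[-1,0,0],0],[[-1,0,0],0],[[-1,0,0],0],[[0,-1,0],0],[[0,-1,0],0],[[0,-1,0],0],[[0,-1,0],0]], "fingers": 0.45}}

```text
time_s: 35.82
tcp_pos: [0.4947, 0.2596, 0.1372]
eef_rot: [34.8, 89.9, 43.8]
contact_force: [0.1, 0.4, 0.4]
gripper_width: 0.0478
```

```bash
python3 - <<'E'
from h import *
s,R=pose(); 
si=capture('side');t=capture('top'); crop(si,150,150,310,310,4,'pics/s18.png');crop(t,110,150,310,290,4,'pics/t18.png')
goto(.657,-.001,R,s)
E
```

```text
t 35.82 tcp [0.4947 0.2596 0.1372] rot [34.82 89.91 43.84] F [0.1 0.4 0.4] w 0.0478
target [ 0.657 -0.001] tool units y,z: -14.14 5.97 yaw 9.01919586575271
```

View pics/s18.png

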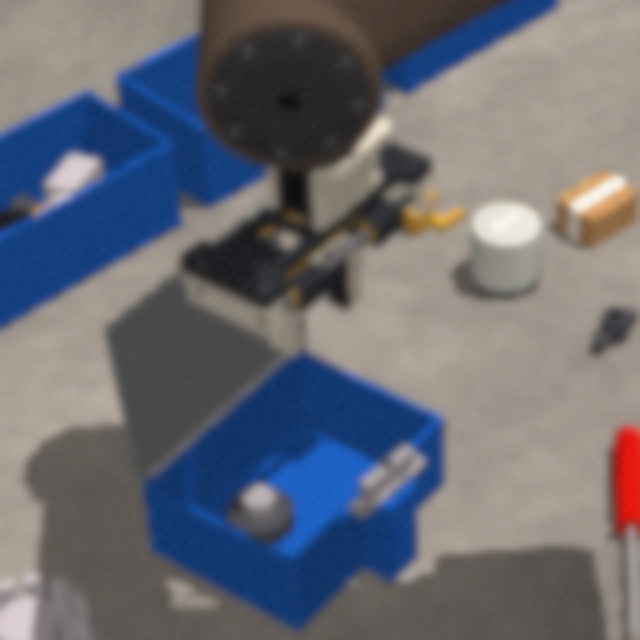

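View pics/t18.png

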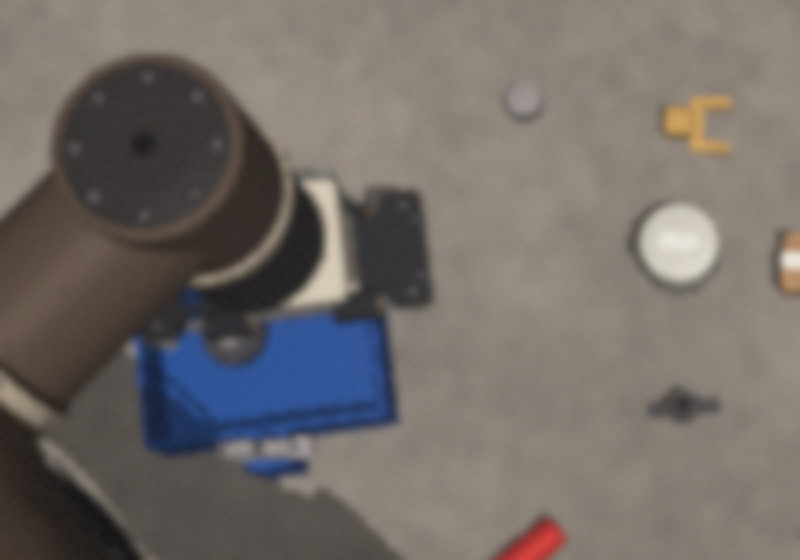

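>>> {"method": "step_arm", "body": {"steps": [[[0,-1,0],0],[[0,-1,0],0],[[0,-1,0],0],[[0,-1,0],0],[[0,-1,0],0],[[0,-1,0],0],[[0,-1,0],0],[[0,-1,0.8],0],[[0,-1,0.85],0],[[0,-1,0.85],0],[[0,-1,0.85],0],[[0,-1,0.85],0],[[0,-1,0.85],0],[[0,-1,0.85],0],[[0,-0.14,0.1],0],[[0,0,0],0.75],[[0,0,0],0.75],[[0.5,0,0],0],[[1,0,0],0],[[0.5,0,0],0]]}}

```text
time_s: 37.58
tcp_pos: [0.6562, 0.0, 0.0941]
eef_rot: [167.4, 89.9, 167.5]
contact_force: [-0.8, 0.1, -0.1]
gripper_width: 0.0487
```

```bash
python3 - <<'E'
from h import *
s,R=pose(); 
si=capture('side'); crop(si,210,140,330,230,6,'pics/s19.png')
goto(.657,-.001,R,s)
E
```

```text
t 37.58 tcp [0.6562 0.     0.0941] rot [167.36  89.92 167.48] F [-0.8  0.1 -0.1] w 0.0487
target [ 0.657 -0.001] tool units y,z: -0.05 0.04 yaw 0.12203171114027181
```

View pics/s19.png

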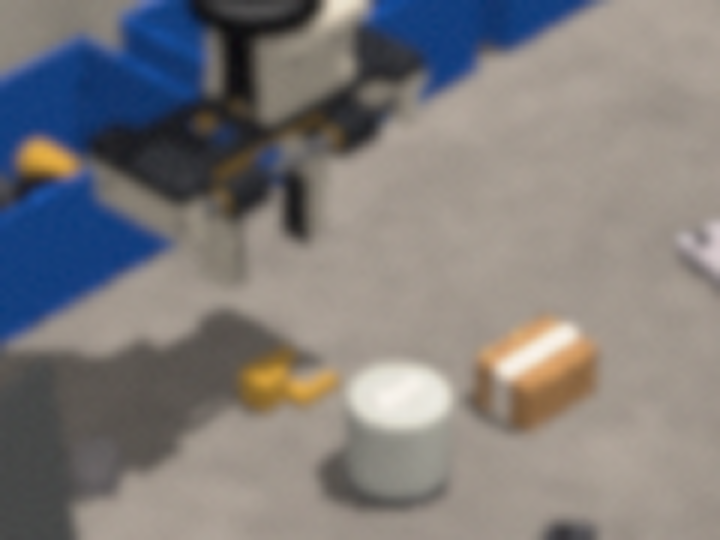

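>>> {"method": "step_arm", "body": {"steps": [[[0.6,-0.05,0.02],0],[[1,0,0],0],[[1,0,0],0],[[0.8,0,0],0],[[0.5,0,0],0],[[0.3,0,0],0],[[0.25,0,0],0],[[0.1,0,0],0],[[0,0,0],0]]}}

```text
time_s: 38.38
tcp_pos: [0.658, -0.0014, 0.005]
eef_rot: [0.1, 90.0, 0.1]
contact_force: [0.0, 0.2, 0.7]
gripper_width: 0.0482
```

>>> {"method": "step_arm", "body": {"steps": [[[0,0,0],0],[[0,0,0],0],[[0,0,0],0],[[0,0,0],0],[[0,0,0],0],[[0,0,0],0],[[0,0,0],0]], "fingers": 1}}

```text
time_s: 38.97
tcp_pos: [0.6579, -0.0013, 0.0053]
eef_rot: [9.7, 90.0, 9.7]
contact_force: [-1.3, 1.1, 3.3]
gripper_width: 0.0217
```

>>> {"method": "step_arm", "body": {"steps": [[[-0.4,0,0],0],[[-1,0,0],0],[[-1,0,0],0],[[-1,0,0],0],[[-1,0,-0.5],0],[[-1,0,-1],0],[[-0.8,0.4,-1],0],[[0,0.6,-1],0],[[0,0.6,-1],0],[[0,0.6,-1],0],[[0,0.6,-1],0],[[0,0.6,-1],0],[[0,0.6,-0.8],0],[[0,0.4,0],-0.75],[[0,0.4,0],-0.75],[[0,0,0],0],[[0,0,0],0]]}}

```text
time_s: 40.38
tcp_pos: [0.491, 0.0947, 0.1292]
eef_rot: [32.9, 90.0, 41.8]
contact_force: [0.2, -0.5, -0.7]
gripper_width: 0.0218
```

```bash
python3 - <<'E'
from h import *
s,R=pose(); goto(.018,-.038,R,s,True)
E
```

```text
t 40.38 tcp [0.491  0.0947 0.1292] rot [32.86 89.99 41.76] F [ 0.2 -0.5 -0.7] w 0.0218
target [0.4935 0.2735] tool units y,z: 8.81 1.51 yaw 8.897136287652483
```

>>> {"method": "step_arm", "body": {"steps": [[[0,0.88,0.15],0],[[0,0.88,0.15],0],[[0,0.88,0.15],0],[[0,0.88,0.15],0],[[0,0.88,0.15],0],[[0,0.88,0.15],0],[[0,0.88,0.15],0],[[0,0.88,0.15],0],[[0,0.88,0.15],0],[[0,0.88,0.15],0],[[0.5,0,0],0],[[1,0,0],0],[[1,0,0],0],[[1,0,0],0],[[0,0,0],0]]}}

```text
time_s: 41.63
tcp_pos: [0.4911, 0.2715, 0.0549]
eef_rot: [-148.5, 89.6, -139.6]
contact_force: [0.2, -1.2, -1.5]
gripper_width: 0.0213
```

```bash
python3 - <<'E'
from h import *
s,R=pose(); goto(.018,-.038,R,s,True)
si=capture('side');crop(si,150,150,310,310,4,'pics/s20.png')
E
```

```text
t 41.63 tcp [0.4911 0.2715 0.0549] rot [-148.52   89.62 -139.62] F [ 0.2 -1.2 -1.5] w 0.0213
target [0.4935 0.2735] tool units y,z: 0.08 0.13 yaw 8.903981283294797
```

View pics/s20.png

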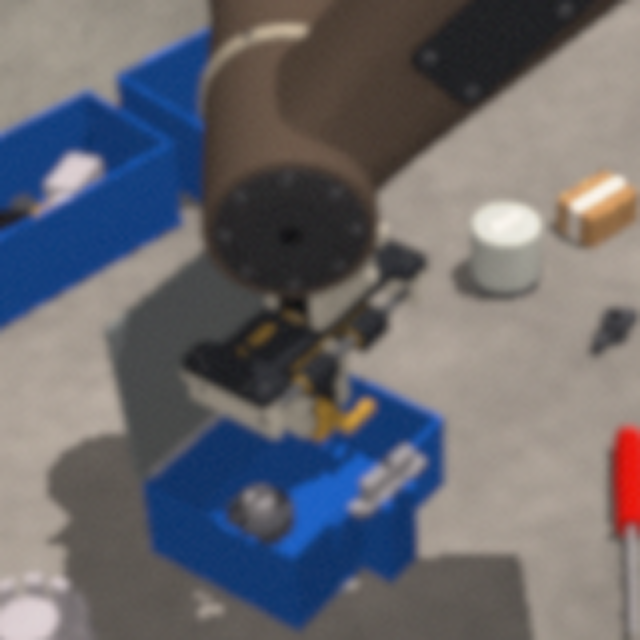

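>>> {"method": "step_arm", "body": {"steps": [[[0.6,0,0],0],[[0.6,0,0],0],[[0.4,0,0],0],[[0.25,0,0],0],[[0,0,0],0]]}}

```text
time_s: 42.1
tcp_pos: [0.4931, 0.273, 0.0216]
eef_rot: [-138.4, 89.9, -129.5]
contact_force: [-0.1, -0.3, -1.1]
gripper_width: 0.0215
```

>>> {"method": "step_arm", "body": {"steps": [[[0,0,0],0],[[0,0,0],0],[[0,0,0],0],[[-0.4,0,0],0],[[-1,0,0],0],[[-1,0,0],0],[[-1,0,0],0],[[-1,0,0],0],[[-0.5,0,0],0],[[0,-1,0],0],[[0,-1,0],0],[[0,-1,0],0],[[0,-1,0],0],[[0,-1,0],0],[[0,-1,0],0],[[0,-1,0],0]], "fingers": 0.6}}

```text
time_s: 43.43
tcp_pos: [0.515, 0.1339, 0.1202]
eef_rot: [32.9, 90.0, 41.9]
contact_force: [0.3, -0.6, 0.4]
gripper_width: 0.0349
```

```bash
python3 - <<'E'
from h import *
s,R=pose(); goto(.434,-.009,R,s); goto(.672,.120,R,s)
si=capture('side');t=capture('top');crop(si,150,150,310,310,4,'pics/s21.png');crop(t,130,150,330,290,4,'pics/t21.png')
E
```

```text
t 43.43 tcp [0.515  0.1339 0.1202] rot [32.94 89.98 41.93] F [ 0.3 -0.6  0.4] w 0.0349
target [ 0.434 -0.009] tool units y,z: -6.42 -5.12 yaw 8.988109089215536
target [0.672 0.12 ] tool units y,z: -1.91 7.64 yaw 8.988109089215536
```

View pics/s21.png

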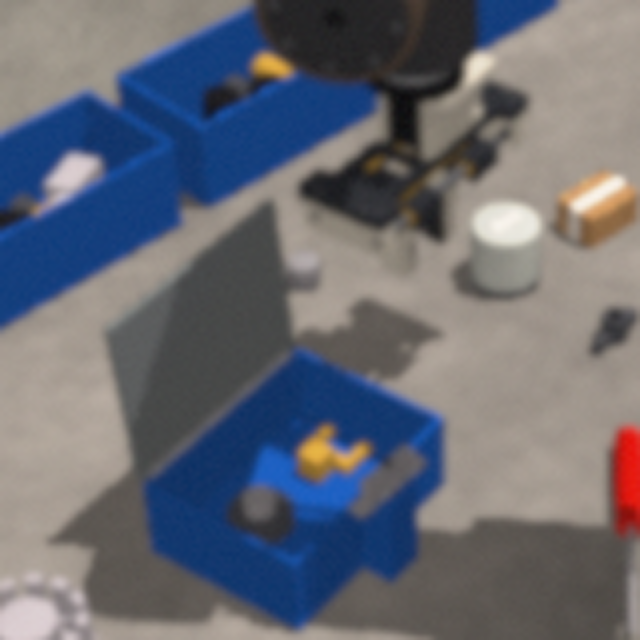

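View pics/t21.png

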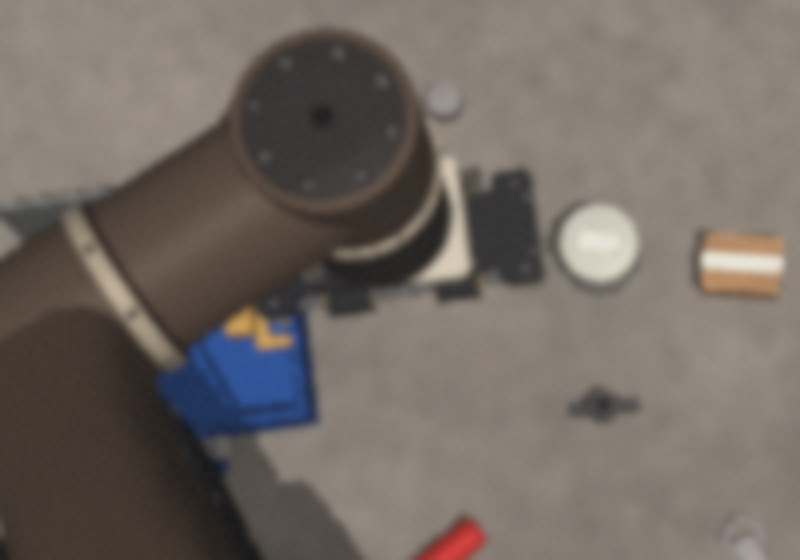

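>>> {"method": "step_arm", "body": {"steps": [[[0,-0.8,-0.64],0],[[0,-0.8,-0.64],0],[[0,-0.8,-0.64],0],[[0,-0.8,-0.64],0],[[0,-0.8,-0.64],0],[[0,-0.8,-0.64],0],[[0,-0.8,-0.64],0],[[0,-0.8,-0.64],0],[[0,0,0],0.75],[[0,0,0],0.75],[[0.7,0,0],0],[[1,0,0],0],[[0.7,0,0],0],[[0,0,0],0]], "fingers": 0.08}}

```text
time_s: 44.7
tcp_pos: [0.4321, -0.0082, 0.0698]
eef_rot: [-163.6, 89.8, -163.7]
contact_force: [-1.0, -0.6, -1.2]
gripper_width: 0.0805
```

```bash
python3 - <<'E'
from h import *
s,R=pose(); goto(.434,-.0085,R,s)
si=capture('side');crop(si,250,180,350,255,8,'pics/s22.png')
E
```

```text
t 44.7 tcp [ 0.4321 -0.0082  0.0698] rot [-163.62   89.78 -163.67] F [-1.  -0.6 -1.2] w 0.0805
target [ 0.434  -0.0085] tool units y,z: -0.01 0.1 yaw -0.04966321487560365
```

View pics/s22.png

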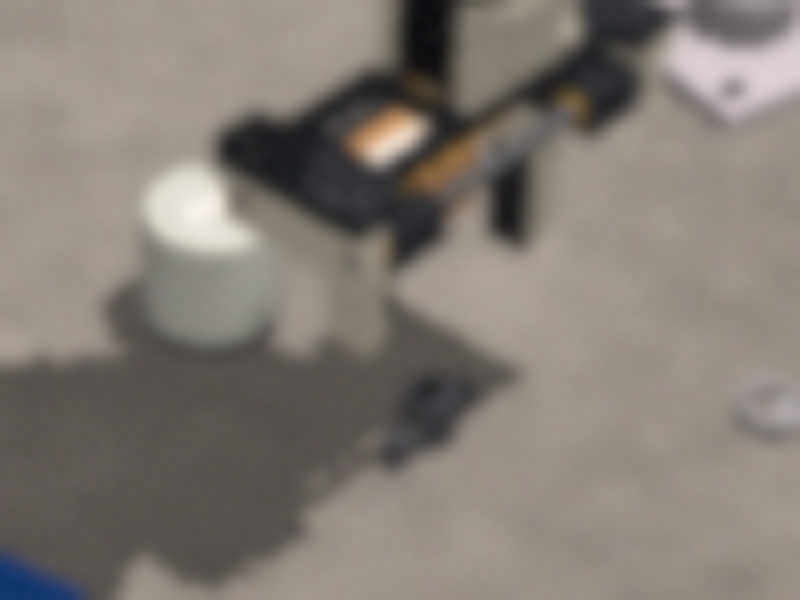

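>>> {"method": "step_arm", "body": {"steps": [[[0.8,0,0.09],0],[[1,0,0],0],[[0.8,0,0],0],[[0.4,0,0],0],[[0.3,0,0],0],[[0.2,0,0],0],[[0,0,0],0]]}}

```text
time_s: 45.33
tcp_pos: [0.4359, -0.0075, 0.0019]
eef_rot: [-71.5, 90.0, -71.6]
contact_force: [0.1, 0.7, 0.3]
gripper_width: 0.0807
```

>>> {"method": "step_arm", "body": {"steps": [[[0.1,0,0],0],[[0.1,0,0],0],[[0,0,0],0]]}}

```text
time_s: 45.58
tcp_pos: [0.4359, -0.0075, -0.0019]
eef_rot: [24.4, 90.0, 24.4]
contact_force: [-0.7, -0.3, 0.6]
gripper_width: 0.0805
```

>>> {"method": "step_arm", "body": {"steps": [[[0,0,0],0],[[0,0,0],0],[[0,0,0],0],[[0,0,0],0],[[0,0,0],0],[[0,0,0],0],[[0,0,0],0]], "fingers": 1, "grip_force": 25}}

```text
time_s: 46.17
tcp_pos: [0.4358, -0.0075, -0.002]
eef_rot: [18.1, 90.0, 18.1]
contact_force: [-0.3, 0.6, 2.4]
gripper_width: 0.0553
```

>>> {"method": "step_arm", "body": {"steps": [[[-0.4,0,0],0],[[-1,0,0],0],[[-1,0,0],0],[[-1,0,0],0],[[-1,0,0],0],[[-1,0.5,0],0],[[-0.8,1,0],0],[[0,1,0],0],[[0,1,0],0],[[0,1,0],0],[[0,1,0],0],[[0,1,0],0],[[0,1,0],0],[[0,1,0],-0.75],[[0,1,0],-0.75],[[0,0,0],0],[[0,0,0],0]]}}

```text
time_s: 47.58
tcp_pos: [0.4339, 0.183, 0.1221]
eef_rot: [-162.2, 90.0, -153.2]
contact_force: [-0.9, 0.2, 0.3]
gripper_width: 0.055
```

```bash
python3 - <<'E'
from h import *
s,R=pose(); goto(-.034,-.02,R,s,True)
si=capture('side');crop(si,150,150,350,300,4,'pics/s23.png')
E
```

```text
t 47.58 tcp [0.4339 0.183  0.1221] rot [-162.21   89.98 -153.16] F [-0.9  0.2  0.3] w 0.055
target [0.4393 0.2827] tool units y,z: 4.88 1.05 yaw 9.055098544777813
```

View pics/s23.png

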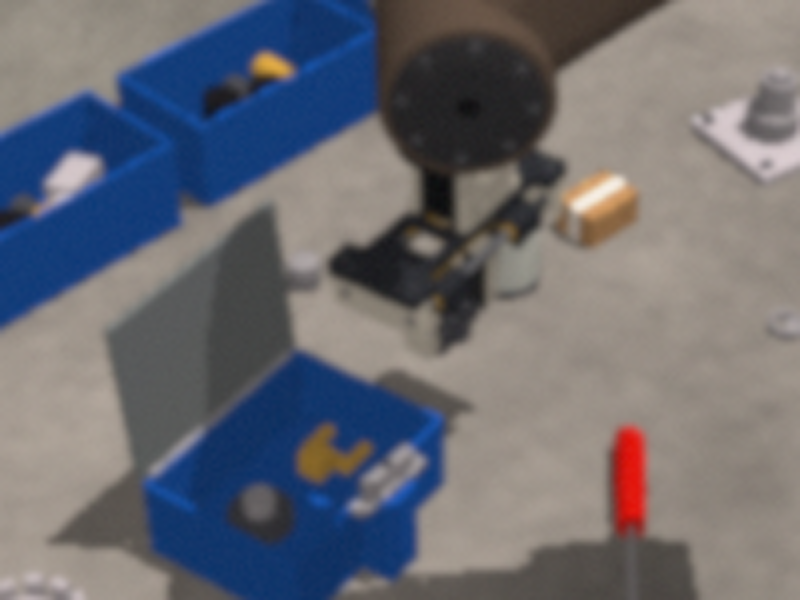

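>>> {"method": "step_arm", "body": {"steps": [[[0,0.98,0.21],0],[[0,0.98,0.21],0],[[0,0.98,0.21],0],[[0,0.98,0.21],0],[[0,0.96,0.21],0],[[0.5,0,0],0],[[1,0,0],0],[[1,0,0],0],[[0.8,0,0],0],[[0.7,0,0],0],[[0.4,0,0],0],[[0,0,0],0]]}}

```text
time_s: 48.63
tcp_pos: [0.4389, 0.281, 0.032]
eef_rot: [-139.0, 89.8, -130.1]
contact_force: [-0.8, -0.3, -0.3]
gripper_width: 0.0552
```

```bash
python3 - <<'E'
from h import *
s,R=pose(); goto(-.034,-.02,R,s,True)
si=capture('side');crop(si,150,150,350,300,4,'pics/s24.png')
E
```

```text
t 48.63 tcp [0.4389 0.281  0.032 ] rot [-139.02   89.79 -130.08] F [-0.8 -0.3 -0.3] w 0.0552
target [0.4393 0.2827] tool units y,z: 0.08 0.03 yaw 8.945678992378227
```

View pics/s24.png

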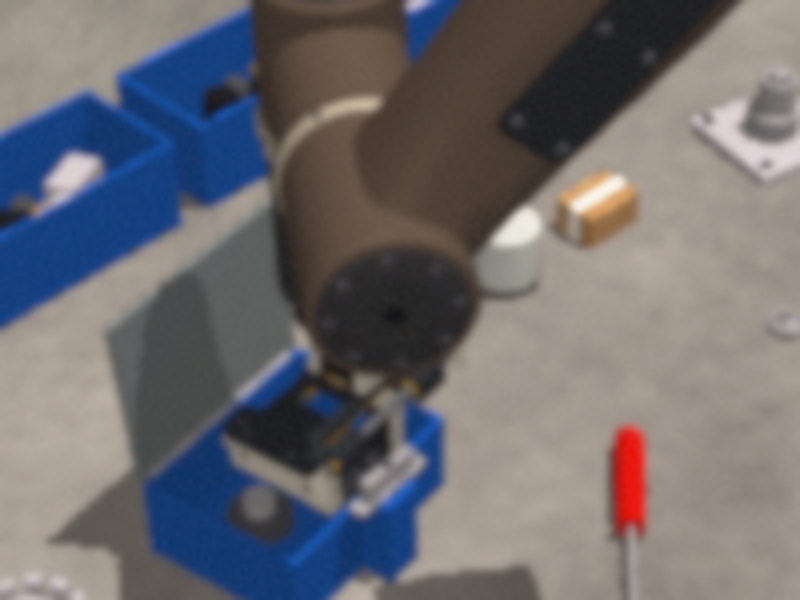

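>>> {"method": "step_arm", "body": {"steps": [[[0.2,0,0],0],[[0,0,0],0],[[0,0,0],0],[[0,0,0],0],[[0,0,0],0],[[-0.5,0,0],0],[[-1,0,0],0],[[-1,0,0],0],[[-1,0,0],0],[[-1,0,0],0],[[-1,0,0],0],[[0,-1,0],0],[[0,-1,0],0],[[0,-1,0],0],[[0,-1,0],0],[[0,-1,0],0],[[0,-1,0],0],[[0,-1,0],0],[[0,-1,0],0]], "fingers": 0.22}}

```text
time_s: 50.27
tcp_pos: [0.4648, 0.123, 0.141]
eef_rot: [23.2, 89.9, 32.2]
contact_force: [-0.2, -0.0, 0.2]
gripper_width: 0.068
```

```bash
python3 - <<'E'
from h import *
s,R=pose(); goto(.672,.120,R,s)
si=capture('side');t=capture('top');crop(si,150,150,350,300,4,'pics/s25.png');crop(t,130,150,330,290,4,'pics/t25.png')
E
```

```text
t 50.27 tcp [0.4648 0.123  0.141 ] rot [23.22 89.93 32.21] F [-0.2 -0.   0.2] w 0.068
target [0.672 0.12 ] tool units y,z: -1.77 10.21 yaw 8.992722355845988
```

View pics/s25.png

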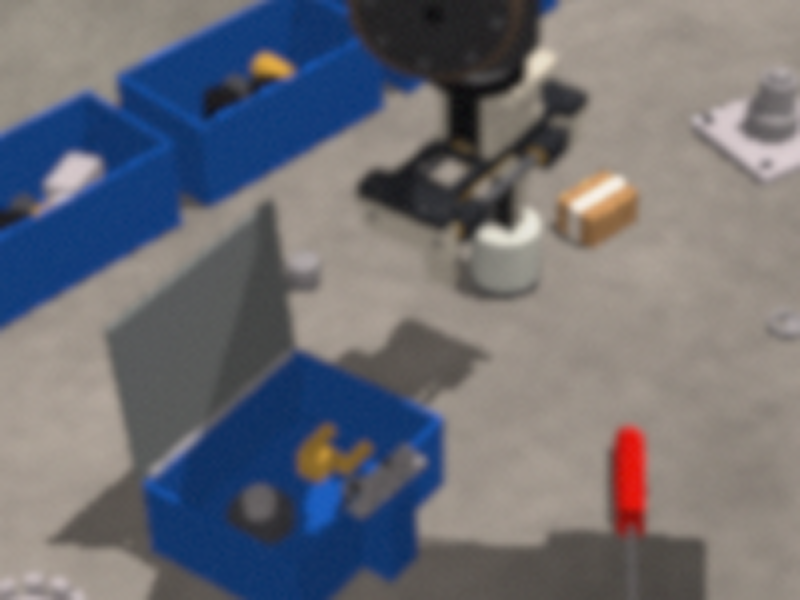

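View pics/t25.png

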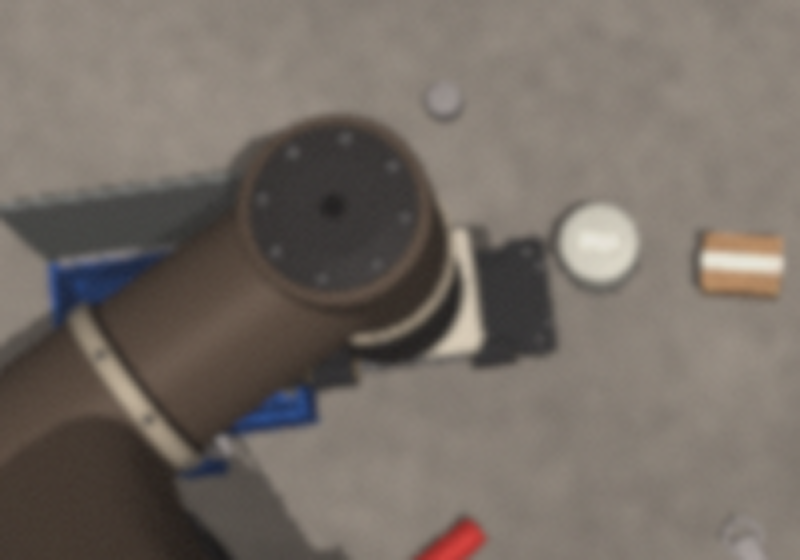

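>>> {"method": "step_arm", "body": {"steps": [[[0,-0.6,0.93],0],[[0,-0.6,0.93],0],[[0,-0.57,0.93],0],[[0,0,0.93],0],[[0,0,0.93],0],[[0,0,0.93],0],[[0,0,0.93],0],[[0,0,0.93],0],[[0,0,0.93],0],[[0,0,0.93],0],[[0,0,0.91],0],[[0.5,0,0],0],[[1,0,0],0],[[1,0,0],0],[[0.5,0,0],0],[[0,0,0],0]]}}

```text
time_s: 51.7
tcp_pos: [0.67, 0.1206, 0.0774]
eef_rot: [-169.3, 89.7, -160.4]
contact_force: [-0.6, -0.2, -0.1]
gripper_width: 0.0685
```

```bash
python3 - <<'E'
from h import *
s,R=pose(); goto(.672,.120,R,s)
si=capture('side');crop(si,170,160,290,250,6,'pics/s26.png')
E
```

```text
t 51.7 tcp [0.67   0.1206 0.0774] rot [-169.35   89.74 -160.37] F [-0.6 -0.2 -0.1] w 0.0685
target [0.672 0.12 ] tool units y,z: -0.04 0.09 yaw 8.97211118153692
```

View pics/s26.png

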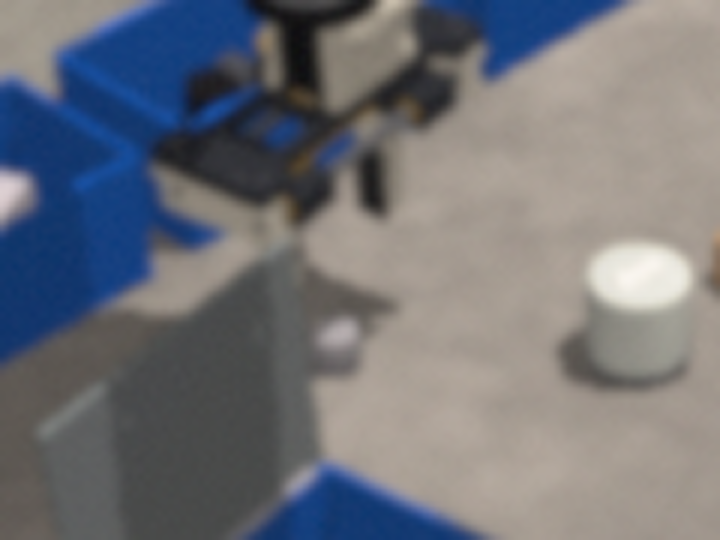

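>>> {"method": "step_arm", "body": {"steps": [[[0.8,0,0],0],[[1,0,0],0],[[0.9,0,0],0],[[0.5,0,0],0],[[0.4,0,0],0],[[0.2,0,0],0],[[0,0,0],0]]}}

```text
time_s: 52.33
tcp_pos: [0.672, 0.121, 0.0039]
eef_rot: [-121.7, 90.0, -112.7]
contact_force: [-0.1, 0.7, -0.1]
gripper_width: 0.0682
```

>>> {"method": "step_arm", "body": {"steps": [[[0,0,0],0],[[0,0,0],0],[[0,0,0],0],[[0,0,0],0],[[0,0,0],0],[[0,0,0],0],[[0,0,0],0],[[0,0,0],0]], "fingers": 1}}

```text
time_s: 53.0
tcp_pos: [0.672, 0.121, 0.004]
eef_rot: [8.0, 90.0, 17.0]
contact_force: [-0.4, 0.6, 1.1]
gripper_width: 0.0271
```

>>> {"method": "step_arm", "body": {"steps": [[[-0.4,0,0],0],[[-1,0,0],0],[[-1,0,0],0],[[-1,0,0],0],[[-1,0,-0.5],0],[[-1,0,-1],0],[[-0.8,0,-1],0],[[0,0,-1],0],[[0,0,-1],0],[[0,0,-1],0],[[0,0,-1],0],[[0,0,-1],0],[[0,0,-1],0],[[0,0,-1],0],[[0,0,-1],0],[[0,0,-0.5],0],[[0,0,0],0],[[0,0,0],0]]}}

```text
time_s: 54.5
tcp_pos: [0.4551, 0.0869, 0.1287]
eef_rot: [17.3, 89.9, 26.3]
contact_force: [0.4, 1.0, 0.4]
gripper_width: 0.0273
```

```bash
python3 - <<'E'
from h import *
s,R=pose(); goto(-.034,.042,R,s,True)
E
```

```text
t 54.5 tcp [0.4551 0.0869 0.1287] rot [17.32 89.9  26.35] F [0.4 1.  0.4] w 0.0273
target [0.429  0.3438] tool units y,z: 12.89 0.73 yaw 9.0289312689075
```

>>> {"method": "step_arm", "body": {"steps": [[[0,0.92,0.05],0],[[0,0.92,0.05],0],[[0,0.92,0.05],0],[[0,0.92,0.05],0],[[0,0.92,0.05],0],[[0,0.92,0.05],0],[[0,0.92,0.05],0],[[0,0.92,0.05],0],[[0,0.92,0.05],0],[[0,0.92,0.05],0],[[0,0.92,0.05],0],[[0,0.92,0.05],0],[[0,0.92,0.05],0],[[0,0.92,0.08],0],[[0.5,0,0],0],[[1,0,0],0],[[0,0,0],0]]}}

```text
time_s: 55.92
tcp_pos: [0.4274, 0.3424, 0.0945]
eef_rot: [-141.4, 89.7, -132.4]
contact_force: [-0.5, -1.0, -0.9]
gripper_width: 0.0271
```

```bash
python3 - <<'E'
from h import *
s,R=pose(); goto(-.034,.042,R,s,True)
si=capture('side');crop(si,150,150,350,300,4,'pics/s27.png')
E
```

```text
t 55.92 tcp [0.4274 0.3424 0.0945] rot [-141.42   89.71 -132.45] F [-0.5 -1.  -0.9] w 0.0271
target [0.429  0.3438] tool units y,z: 0.06 0.09 yaw 8.96754577753343
```

View pics/s27.png

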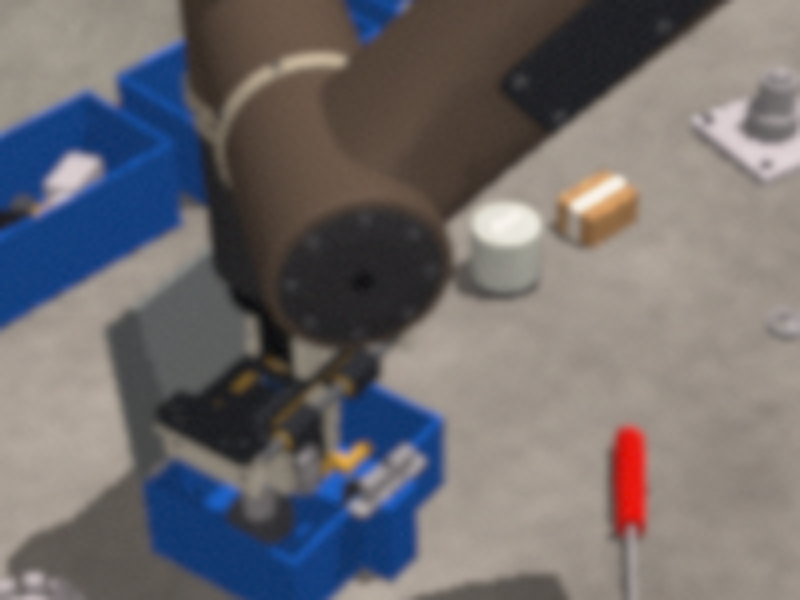

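>>> {"method": "step_arm", "body": {"steps": [[[0.6,0.05,0.05],0],[[0.8,0,0],0],[[0.6,0,0],0],[[0.5,0,0],0],[[0.3,0,0],0],[[0,0,0],0]]}}

```text
time_s: 56.47
tcp_pos: [0.4294, 0.3439, 0.0411]
eef_rot: [-131.4, 89.9, -122.4]
contact_force: [-0.4, 0.1, -1.0]
gripper_width: 0.0269
```

>>> {"method": "step_arm", "body": {"steps": [[[0,0,0],0],[[0,0,0],0],[[0,0,0],0],[[0,0,0],0],[[-0.5,0,0],0],[[-1,0,0],0],[[-1,0,0],0],[[-1,0,0],0],[[-1,0,0],0],[[-1,-1,0],0],[[-1,-1,0],0],[[-1,-1,0],0],[[-1,-1,0],0],[[0,-1,0],0],[[0,-1,0],0],[[0,-1,0],0],[[0,-1,0],0],[[0,-1,0],0],[[0,-1,0],0],[[0,-1,0],0]], "fingers": 0.5}}

```text
time_s: 58.13
tcp_pos: [0.464, 0.1261, 0.213]
eef_rot: [26.2, 89.9, 35.2]
contact_force: [0.4, 0.0, -0.3]
gripper_width: 0.0439
```

```bash
python3 - <<'E'
from h import *
s,R=pose()
si=capture('side');t=capture('top');crop(si,150,150,350,300,4,'pics/s28.png');crop(t,100,150,300,290,4,'pics/t28.png');cv2.imwrite('pics/s28f.png',si);cv2.imwrite('pics/t28f.png',t)
E
```

```text
t 58.13 tcp [0.464  0.1261 0.213 ] rot [26.17 89.92 35.17] F [ 0.4  0.  -0.3] w 0.0439
```

View pics/s28.png

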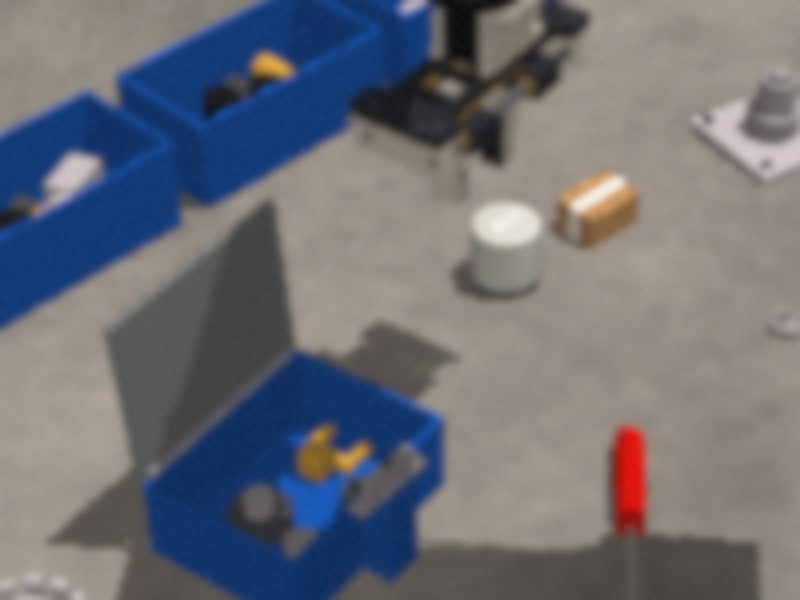

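View pics/t28.png

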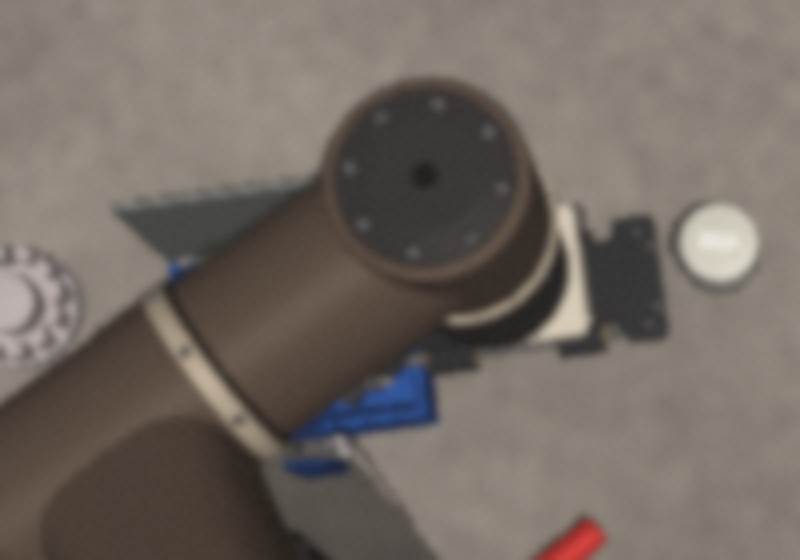

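```bash
python3 - <<'E'
from h import *
for th in np.arange(1.45,1.91,.05):
    x=.07-0+.14*np.cos(th)*-1; z=.07+.14*np.sin(th)
    e=[]
    for y in(.09,-.09):
        w=C+np.array([.0,.0013])+np.array([[np.cos(A),-np.sin(A)],[np.sin(A),np.cos(A)]])@[x,y]
        e+=[np.round(proj('top',[*w,z]),1),np.round(proj('side',[*w,z]),1)]
    print(round(th,2),*e)
E
```

```text
1.45 [127.7 212.7] [184.6 236.3] [193.6 203.3] [225.7 202.5]
1.5 [127.4 210.2] [182.6 235.2] [193.2 200.8] [223.8 201.5]
1.55 [127.2 207.7] [180.6 234.2] [192.9 198.3] [221.9 200.6]
1.6 [127.  205.2] [178.7 233.2] [192.7 195.8] [220.1 199.8]
1.65 [126.8 202.8] [176.8 232.4] [192.4 193.4] [218.2 199.1]
1.7 [126.6 200.3] [174.9 231.7] [192.2 191. ] [216.4 198.5]
1.75 [126.5 198. ] [173. 231.] [191.9 188.7] [214.6 198. ]
1.8 [126.5 195.7] [171.2 230.5] [191.8 186.4] [212.8 197.6]
1.85 [126.5 193.4] [169.4 230.1] [191.6 184.2] [211.  197.3]
1.9 [126.5 191.3] [167.7 229.8] [191.5 182. ] [209.3 197.2]
```

>>> {"method": "step_arm", "body": {"steps": [[[-0.9,0,0.5],0],[[-0.9,0,1],0],[[-0.9,0,1],0],[[-0.7,0.4,1],0],[[0,1,1],0],[[0,1,1],0],[[0,1,0.5],0],[[0,1,0],0],[[0,1,0],0],[[0,1,0],0],[[0,1,0],0],[[0,1,0],0],[[0,0.5,0],0],[[0,0,0],0],[[0,0,0],0]], "fingers": 1}}

```text
time_s: 59.48
tcp_pos: [0.5544, 0.3221, 0.2801]
eef_rot: [-84.1, 90.0, -75.1]
contact_force: [0.5, -0.0, -0.9]
gripper_width: 0.0007
```

```bash
python3 - <<'E'
from h import *
s,R=pose(); goto(.14,0,R,s,True)
t=capture('top');crop(t,100,150,300,290,4,'pics/t29.png');crop(capture('side'),150,120,350,300,4,'pics/s29.png')
E
```

```text
t 59.48 tcp [0.5544 0.3221 0.2801] rot [-84.1   89.99 -75.05] F [ 0.5 -0.  -0.9] w 0.0007
target [0.6076 0.3311] tool units y,z: 0.03 2.7 yaw 9.04967136517867
```

View pics/t29.png

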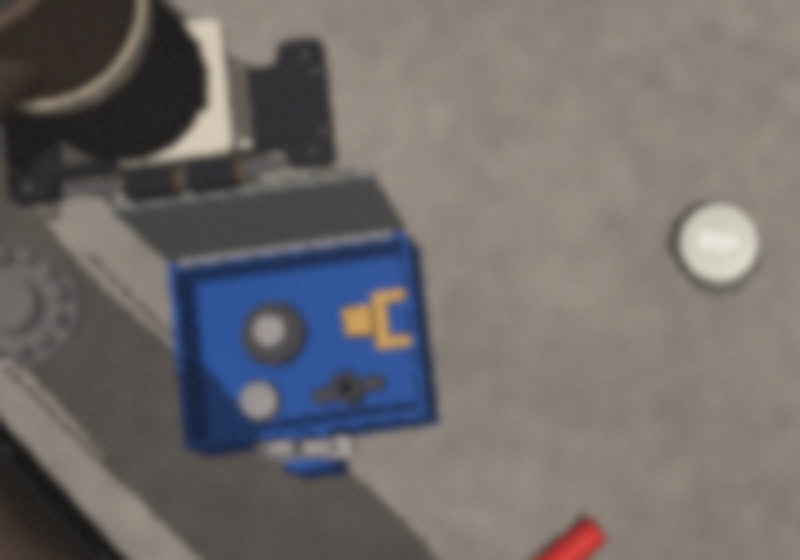

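View pics/s29.png

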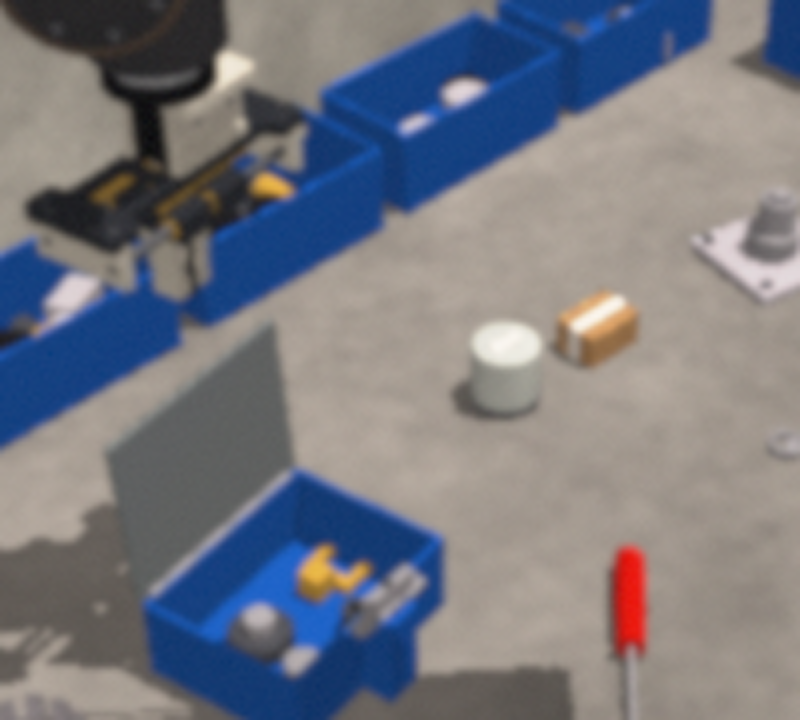

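>>> {"method": "step_arm", "body": {"steps": [[[0,0,0.9],0],[[0,0,0.9],0],[[0,0,0.9],0],[[0.5,0,0],0],[[1,0,0],0],[[1,0,0],0],[[1,0,0],0],[[1,0,0],0],[[0.8,0,0],0],[[0,0,0],0],[[0,0,0],0]]}}

```text
time_s: 60.5
tcp_pos: [0.6077, 0.329, 0.1734]
eef_rot: [-139.2, 89.9, -130.2]
contact_force: [0.4, 0.9, 0.1]
gripper_width: 0.0004
```

>>> {"method": "step_arm", "body": {"steps": [[[0,0,-0.5],0],[[0,0,-0.5],0],[[0,0,-0.5],0],[[0,0,0],0]]}}

```text
time_s: 60.83
tcp_pos: [0.5766, 0.3253, 0.1754]
eef_rot: [50.8, 89.9, 59.8]
contact_force: [-0.2, -1.1, -0.8]
gripper_width: 0.0007
```

```bash
python3 - <<'E'
from h import *
s,R=pose(); goto(.14,0,R,s,True)
crop(capture('side'),120,120,320,300,4,'pics/s30.png')
print('th boxx TCPz')
for th in [1.65,1.5,1.3,1.1,.9,.7,.5,.3,.15,0]:
    r=.12; qx=.07-r*np.cos(th)+.006*np.sin(th); qz=.07+r*np.sin(th)+.006*np.cos(th)
    print(th,round(qx+.01,3),round(qz-.0115,3))
E
```

```text
t 60.83 tcp [0.5766 0.3253 0.1754] rot [50.81 89.9  59.83] F [-0.2 -1.1 -0.8] w 0.0007
target [0.6076 0.3311] tool units y,z: 0.04 1.57 yaw 9.01548821878701
th boxx TCPz
1.65 0.095 0.178
1.5 0.077 0.179
1.3 0.054 0.176
1.1 0.031 0.168
0.9 0.01 0.156
0.7 -0.008 0.14
0.5 -0.022 0.121
0.3 -0.033 0.1
0.15 -0.038 0.082
0 -0.04 0.065
```

View pics/s30.png

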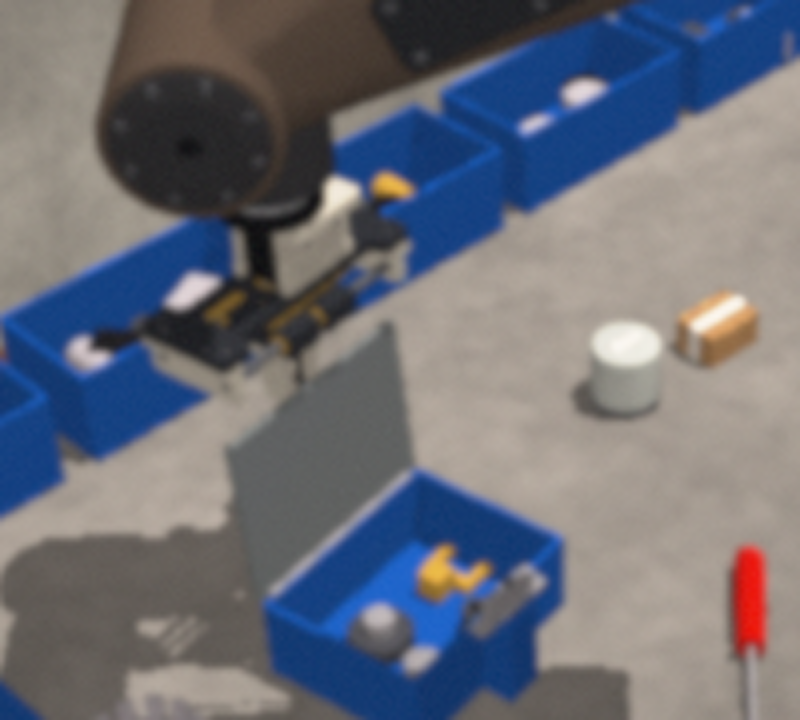

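>>> {"method": "step_arm", "body": {"steps": [[[0,0,-0.5],0],[[0,0,-0.5],0],[[0,0,-0.5],0],[[0,0,-0.5],0],[[0,0,-0.4],0],[[0,0,-0.4],0],[[0,0,0],0]]}}

```text
time_s: 61.47
tcp_pos: [0.5215, 0.3164, 0.1741]
eef_rot: [163.2, 90.0, 172.3]
contact_force: [-0.4, -0.0, -0.7]
gripper_width: 0.0002
```

```bash
python3 - <<'E'
from h import *
s,R=pose(); goto(0,0,R,s,True)
crop(capture('side'),120,120,320,300,4,'pics/s31.png')
E
```

```text
t 61.47 tcp [0.5215 0.3164 0.1741] rot [163.24  89.97 172.26] F [-0.4 -0.  -0.7] w 0.0002
target [0.4695 0.308 ] tool units y,z: -0.01 -2.63 yaw 9.0172330136953
```

View pics/s31.png

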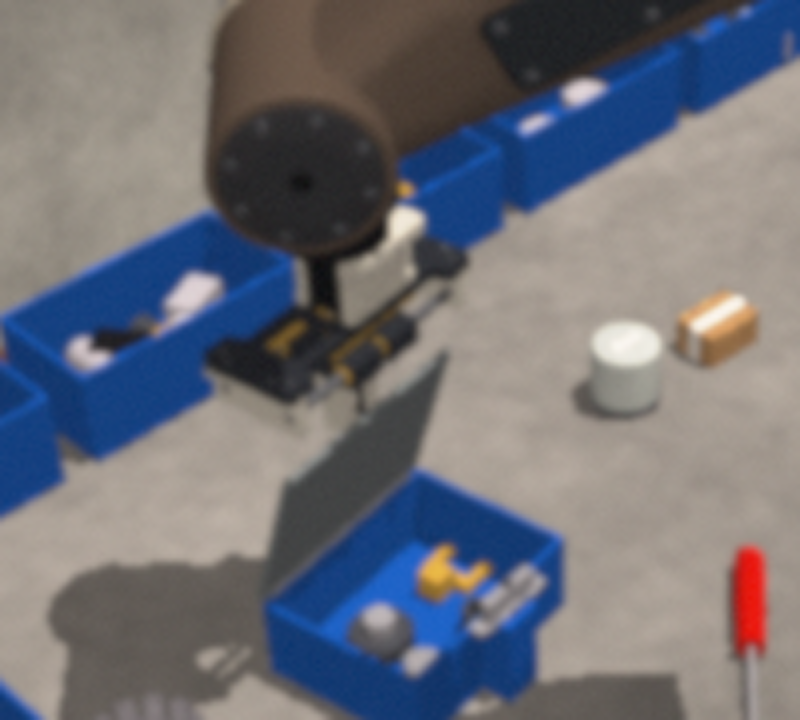

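>>> {"method": "step_arm", "body": {"steps": [[[0.15,0,-0.54],0],[[0.15,0,-0.54],0],[[0.3,0,-0.53],0],[[0.3,0,-0.53],0],[[0.4,0,-0.45],0],[[0.4,0,-0.45],0],[[0.48,0,-0.35],0],[[0.48,0,-0.35],0],[[0,0,0],0]]}}

```text
time_s: 62.27
tcp_pos: [0.4477, 0.304, 0.119]
eef_rot: [-147.6, 89.8, -138.6]
contact_force: [0.3, -0.6, -0.6]
gripper_width: 0.0007
```

```bash
python3 - <<'E'
from h import *
s,R=pose(); goto(-.033,0,R,s,True)
crop(capture('side'),120,120,320,300,4,'pics/s32.png')
E
```

```text
t 62.27 tcp [0.4477 0.304  0.119 ] rot [-147.58   89.83 -138.6 ] F [ 0.3 -0.6 -0.6] w 0.0007
target [0.437  0.3026] tool units y,z: 0.01 -0.54 yaw 8.977812981840616
```

View pics/s32.png

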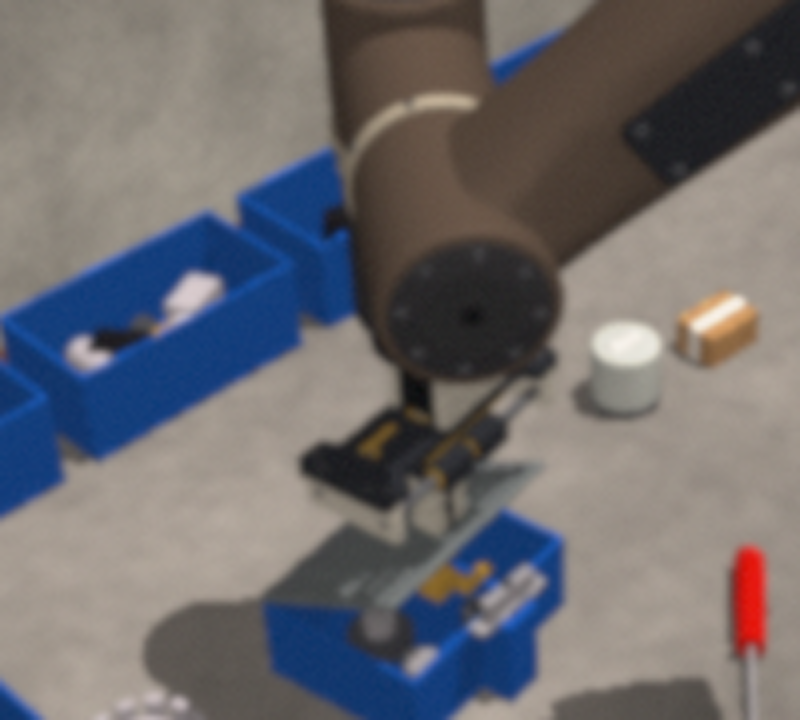

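>>> {"method": "step_arm", "body": {"steps": [[[0.53,0,-0.25],0],[[0.53,0,-0.25],0],[[0.45,0,-0.13],0],[[0.4,0,0],0],[[0,0,0],0]]}}

```text
time_s: 62.73
tcp_pos: [0.4365, 0.3025, 0.0811]
eef_rot: [-139.0, 89.9, -130.1]
contact_force: [-0.3, -0.3, 0.2]
gripper_width: 0.0004
```

>>> {"method": "step_arm", "body": {"steps": [[[0.2,0,0],0],[[0.2,0,0],0],[[0,0,0],0]]}}

```text
time_s: 62.98
tcp_pos: [0.4369, 0.3029, 0.0739]
eef_rot: [-138.1, 90.0, -129.1]
contact_force: [-0.6, -0.0, -0.5]
gripper_width: 0.0005
```

>>> {"method": "step_arm", "body": {"steps": [[[0.1,0,0],0],[[0.1,0,0],0],[[0.1,0,0],0],[[0,0,0],0]]}}

```text
time_s: 63.32
tcp_pos: [0.4367, 0.303, 0.0682]
eef_rot: [-148.1, 90.0, -139.1]
contact_force: [0.0, 0.3, 0.4]
gripper_width: 0.0004
```

```bash
python3 - <<'E'
from h import *
s,R=pose(); goto(-.033,0,R,s,True)
crop(capture('side'),160,180,280,290,6,'pics/s33.png')
E
```

```text
t 63.32 tcp [0.4367 0.303  0.0682] rot [-148.05   89.99 -139.07] F [0.  0.3 0.4] w 0.0004
target [0.437  0.3026] tool units y,z: -0.02 0.01 yaw 8.98179465912132
```

View pics/s33.png

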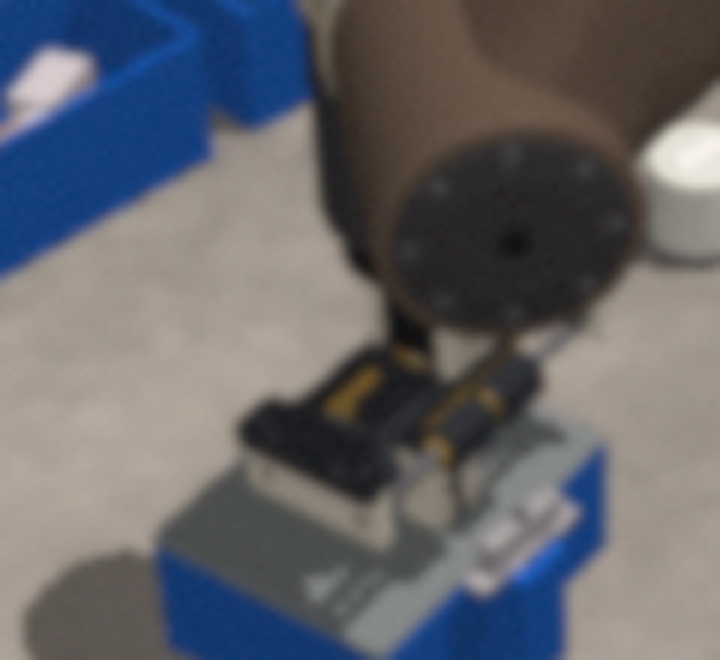

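>>> {"method": "step_arm", "body": {"steps": [[[0.1,0,0],0],[[0.05,0,0],0],[[0,0,0],0]]}}

```text
time_s: 63.62
tcp_pos: [0.437, 0.3033, 0.067]
eef_rot: [13.5, 89.9, 22.6]
contact_force: [-5.1, -2.4, 14.7]
gripper_width: 0.0007
```

>>> {"method": "step_arm", "body": {"steps": [[[0.05,0,0],0],[[0.05,0,0],0],[[0,0,0],0]]}}

```text
time_s: 63.87
tcp_pos: [0.4371, 0.3033, 0.0667]
eef_rot: [15.3, 89.9, 24.4]
contact_force: [-12.2, -4.8, 31.9]
gripper_width: 0.0004
```

>>> {"method": "step_arm", "body": {"steps": [[[-0.5,0,0],0],[[-1,0,0],0],[[-1,0,0],0],[[-1,0,0],0],[[0,0,0],0]]}}

```text
time_s: 64.28
tcp_pos: [0.4384, 0.3048, 0.1375]
eef_rot: [36.6, 89.6, 45.7]
contact_force: [0.2, 0.2, 0.9]
gripper_width: 0.001
```

```bash
python3 - <<'E'
from h import *
s,R=pose(); print(s['joints'])
t=capture('top');crop(t,110,190,250,290,5,'pics/t34.png');crop(capture('side'),160,180,280,290,6,'pics/s34.png')
E
```

```text
t 64.28 tcp [0.4384 0.3048 0.1375] rot [36.62 89.64 45.66] F [0.2 0.2 0.9] w 0.001
[ 5.59026858e+01  1.10357571e+01 -2.38107830e+01  7.78678691e-02
 -5.48014947e+01 -1.36916415e+02]
```

View pics/s34.png

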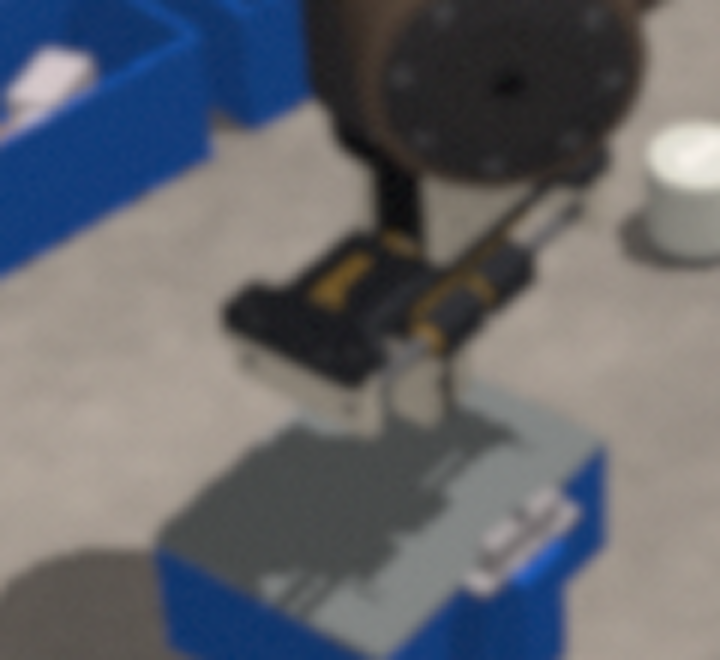

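View pics/t34.png

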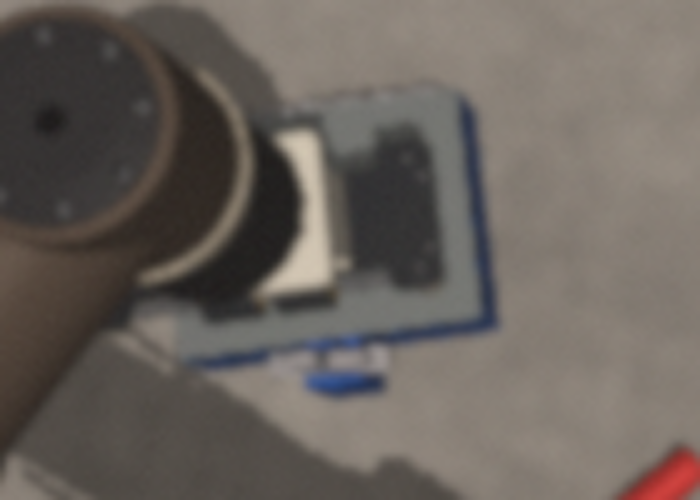

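>>> {"method": "step_arm", "body": {"steps": [[[-0.5,0,0],-1],[[0,0,-0.7],-1],[[0,0,-0.7],-1],[[0,0,0],-1],[[0,0,0],-1],[[0,0,0],-1],[[0,0,0],-1],[[0,0,0],-1],[[0,0,0],-1],[[0,0,0],-1],[[0,0,0],-1],[[0,0,0],-1],[[0,0,0],-1],[[0,0,0],-1],[[0,0,0],-1],[[0,0,0],0]], "fingers": 0.6}}

```text
time_s: 65.72
tcp_pos: [0.4098, 0.2939, 0.1424]
eef_rot: [131.7, 89.9, -129.0]
contact_force: [1.5, -1.0, 0.0]
gripper_width: 0.0349
```

```bash
python3 - <<'E'
from h import *
s,R=pose(); print(s['joints']); goto(.387,.294,R,s)
E
```

```text
t 65.72 tcp [0.4098 0.2939 0.1424] rot [ 131.71   89.9  -129.05] F [ 1.5 -1.   0. ] w 0.0349
[ 5.79930838e+01  8.26131672e+00 -2.65393836e+01 -1.50037033e-02
 -5.52991859e+01 -4.87387377e+01]
target [0.387 0.294] tool units y,z: 1.12 0.19 yaw 99.24583784929206
```

>>> {"method": "step_arm", "body": {"steps": [[[0,0.56,0.1],0],[[0,0.56,0.09],0],[[0.8,0,0],0],[[0.8,0,0],0],[[0,0,0],0],[[0,0,0],0]]}}

```text
time_s: 66.22
tcp_pos: [0.3865, 0.2941, 0.1111]
eef_rot: [140.4, 89.9, -120.7]
contact_force: [0.7, 0.1, 0.1]
gripper_width: 0.0349
```

```bash
python3 - <<'E'
from h import *
s,R=pose(); goto(.387,.294,R,s)
t=capture('top');crop(t,110,190,250,290,5,'pics/t35.png');crop(capture('side'),190,210,290,290,8,'pics/s35.png')
E
```

```text
t 66.22 tcp [0.3865 0.2941 0.1111] rot [ 140.35   89.89 -120.72] F [0.7 0.1 0.1] w 0.0349
target [0.387 0.294] tool units y,z: -0.03 -0.01 yaw 98.92416404095137
```

View pics/s35.png

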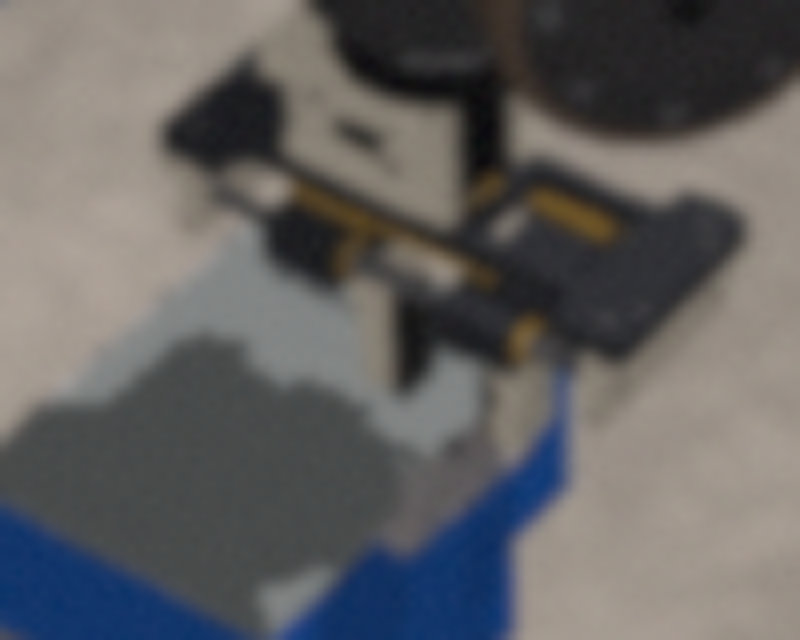

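View pics/t35.png

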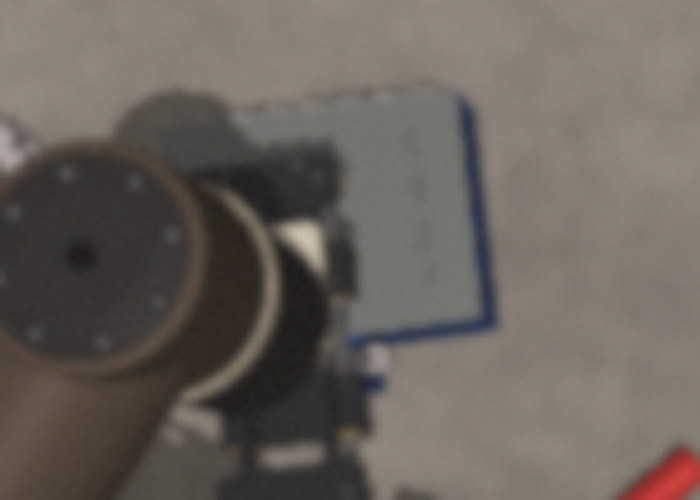

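>>> {"method": "step_arm", "body": {"steps": [[[0.3,0,0],0],[[0.3,0,0],0],[[0.3,0,0],0],[[0.3,0,0],0],[[0.3,0,0],0],[[0.1,0,0],0],[[0,0,0],0]]}}

```text
time_s: 66.9
tcp_pos: [0.3872, 0.2941, 0.0786]
eef_rot: [139.2, 89.9, -121.8]
contact_force: [0.4, 0.3, -0.1]
gripper_width: 0.0351
```

>>> {"method": "step_arm", "body": {"steps": [[[0,0,0],0],[[0,0,0],0],[[0,0,0],0],[[0,0,0],0],[[0,0,0],0],[[0,0,0],0]], "fingers": 1, "grip_force": 20}}

```text
time_s: 67.4
tcp_pos: [0.3882, 0.2952, 0.0798]
eef_rot: [-57.8, 89.9, 41.2]
contact_force: [4.3, 0.2, -2.6]
gripper_width: 0.0096
```

>>> {"method": "step_arm", "body": {"steps": [[[0,0,0],0.8],[[0,0,0],0.8],[[0,0,0],0.8],[[0,0,0],0.8],[[0,0,0],0.8],[[0,0,0],0]]}}

```text
time_s: 67.9
tcp_pos: [0.3875, 0.2952, 0.0798]
eef_rot: [0.9, 89.9, 75.7]
contact_force: [-0.9, 1.9, 1.0]
gripper_width: 0.0098
```

>>> {"method": "step_arm", "body": {"steps": [[[0,0,0],0.8],[[0,0,0],0.8],[[0,0,0],0.8],[[0,0,0],0.8],[[0,0,0],0.8],[[0,0,0],0.8],[[0,0,0],0]]}}

```text
time_s: 68.48
tcp_pos: [0.3868, 0.2956, 0.0798]
eef_rot: [59.6, 89.9, 105.6]
contact_force: [-6.7, 3.6, 3.2]
gripper_width: 0.0099
```

>>> {"method": "step_arm", "body": {"steps": [[[0,0,0],0.8],[[0,0,0],0.8],[[0,0,0],0.8],[[0,0,0],0.8],[[0,0,0],0.8],[[0,0,0],0.8],[[0,0,0],0.8],[[0,0,0],0.6],[[0,0,0],0]]}}

```text
time_s: 69.23
tcp_pos: [0.3864, 0.2966, 0.0798]
eef_rot: [94.7, 89.8, 103.7]
contact_force: [-11.0, 8.3, 4.4]
gripper_width: 0.0096
```

```bash
python3 - <<'E'
from h import *
s,R=pose(); goto(.387,.294,R,s)
crop(capture('side'),190,210,290,290,8,'pics/s36.png')
E
```

```text
t 69.23 tcp [0.3864 0.2966 0.0798] rot [ 94.74  89.8  103.66] F [-11.    8.3   4.4] w 0.0096
target [0.387 0.294] tool units y,z: -0.13 0.01 yaw 8.92272691668275
```

View pics/s36.png

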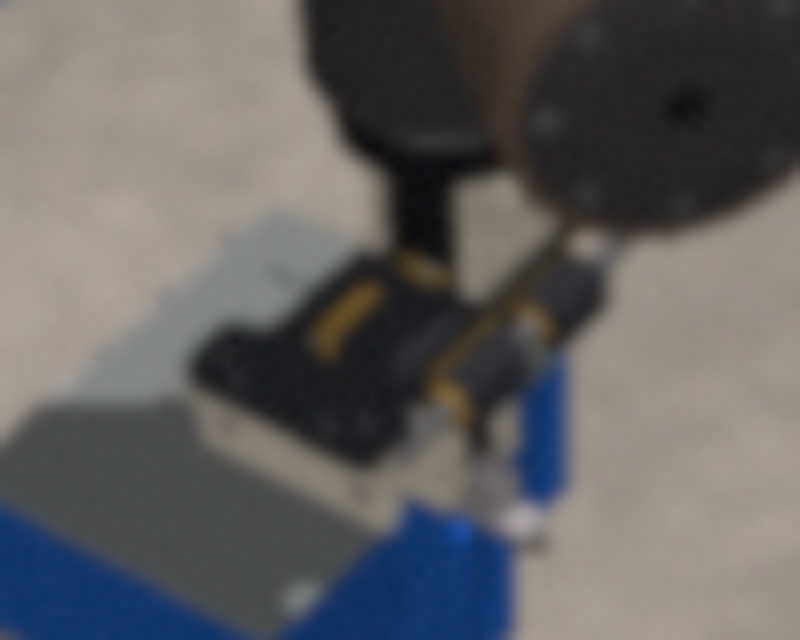

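>>> {"method": "step_arm", "body": {"steps": [[[0,0,0],0],[[0,0,0],0],[[0,0,0],0],[[0,0,0],0],[[0,0,0],0],[[-0.3,0,0],0],[[-1,0,0],0],[[-1,0,0],0],[[-1,0,0],0],[[-1,0,0],0],[[-1,-0.5,0],0],[[0,-1,0],0],[[0,-1,0],0],[[0,-1,0],0],[[0,-1,0],0],[[0,-1,0],0],[[0,-1,0.5],0],[[0,-1,0.5],0],[[0,-1,0.5],0],[[0,-1,0.5],0]], "fingers": 0.6}}

```text
time_s: 70.95
tcp_pos: [0.4571, 0.1121, 0.1861]
eef_rot: [17.1, 90.0, 26.1]
contact_force: [0.2, 1.1, -0.4]
gripper_width: 0.0351
```

>>> {"method": "step_arm", "body": {"steps": [[[-0.5,-1,0.5],0],[[-0.5,-1,0.5],0],[[-0.5,-1,0.5],0],[[-0.5,-1,0.5],0],[[0,-1,0.5],0],[[0,-1,0.5],0],[[0,0,0],0],[[0,0,0],0]]}}

```text
time_s: 71.62
tcp_pos: [0.5348, 0.003, 0.2254]
eef_rot: [-168.8, 90.0, -159.9]
contact_force: [-0.2, -0.1, -0.7]
gripper_width: 0.0352
```

```bash
python3 - <<'E'
from h import *
s,R=pose()
si=capture('side');t=capture('top')
cv2.imwrite('pics/t37.png',t);crop(t,110,190,250,290,5,'pics/t37c.png');a=cv2.resize(si[200:300,170:290],None,fx=5,fy=5,interpolation=2);cv2.imwrite('pics/s37.png',a);crop(si,310,130,410,210,7,'pics/s37d.png');crop(t,350,190,420,260,8,'pics/t37d.png')
E
```

```text
t 71.62 tcp [0.5348 0.003  0.2254] rot [-168.79   89.96 -159.93] F [-0.2 -0.1 -0.7] w 0.0352
```

View pics/s37.png

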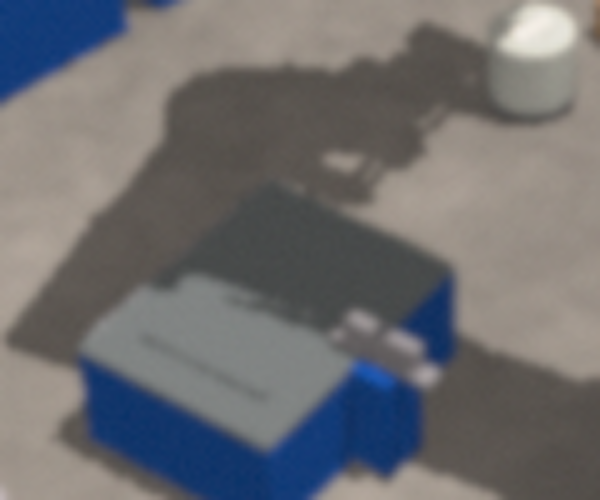

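View pics/t37c.png

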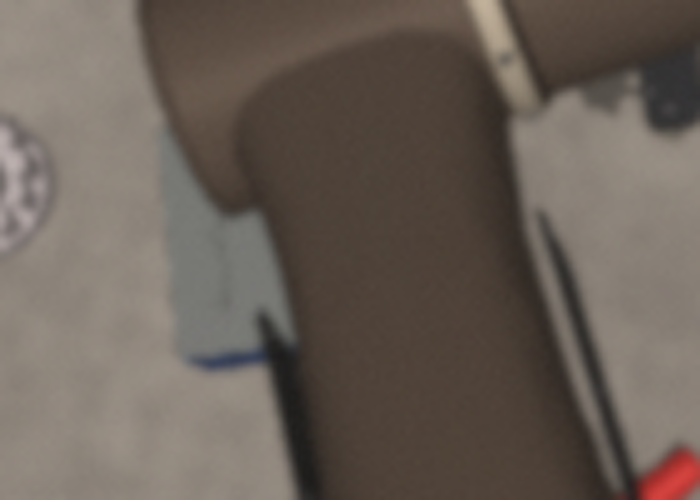

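View pics/s37d.png

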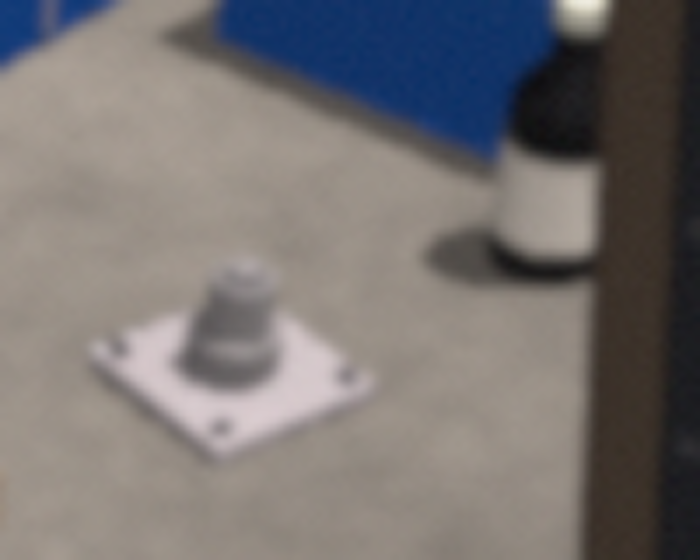

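View pics/t37d.png

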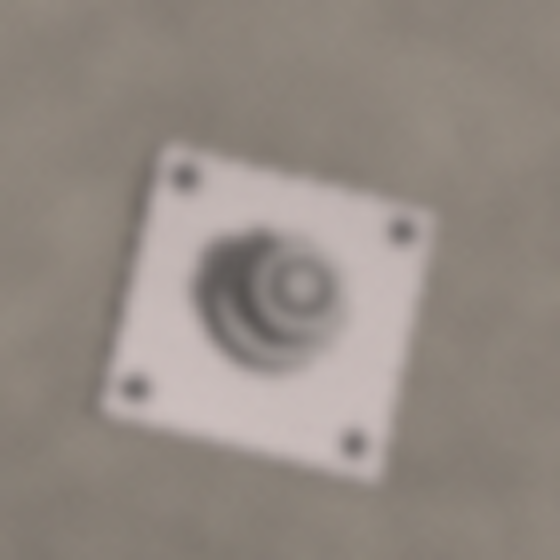

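```bash
python3 - <<'E'
from h import *
si=capture('side'); x0,y0,s=325,160,16
a=cv2.resize(si[y0:y0+35,x0:x0+40],None,fx=s,fy=s,interpolation=2)
b=a.copy()
for z,r,c in((.012,.026,(0,0,255)),(.036,.026,(0,0,255)),(.040,.018,(0,255,0)),(.070,.018,(0,255,0)),(.076,.007,(255,0,0))):
    pts=[(proj('side',[.5085+r*np.cos(t),-.327+r*np.sin(t),z])-[x0-.5,y0-.5])*s for t in np.linspace(0,2*np.pi,50)]
    cv2.polylines(b,[np.int32(pts)],True,c,1)
cv2.imwrite('pics/ov.png',np.vstack([b])); cv2.imwrite('pics/ov0.png',a)
E
```

```text
(no output)
```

View pics/ov.png

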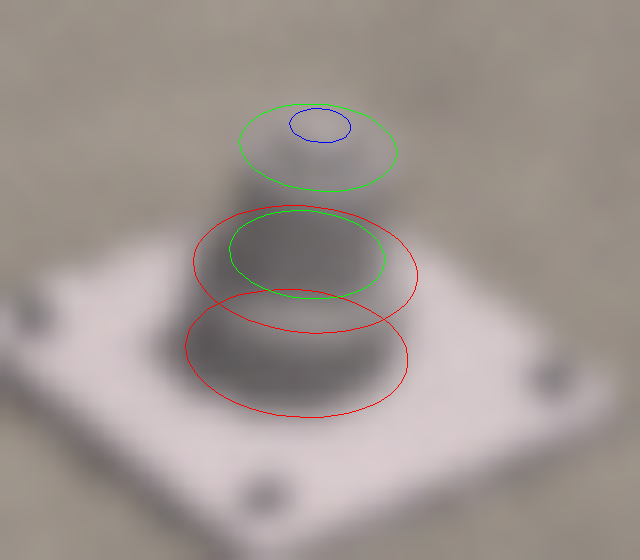

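View pics/ov0.png

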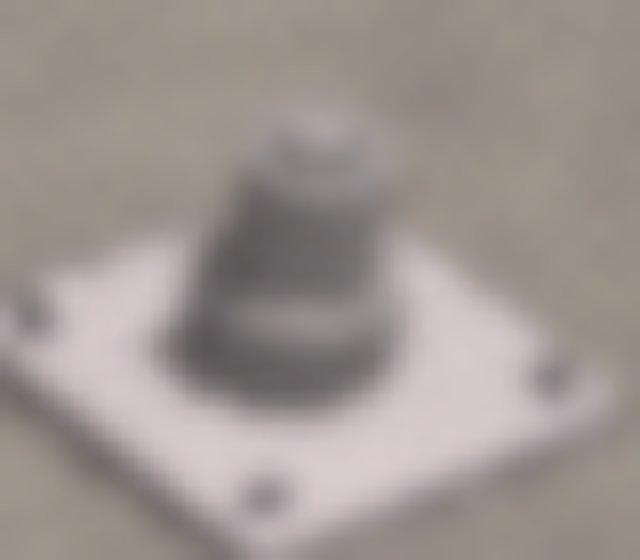

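```bash
python3 - <<'E'
from h import *
pose(); print(close_job())
E
```

```text
t 71.77 tcp [0.5343 0.0043 0.2256] rot [163.51  89.99 172.51] F [-0.2  0.1  0.1] w 0.0346
the job is handed in; nothing more can be done
None
```

I carried out the whole kit job and handed it in at about 72 s. The hand-in gave no verdict, so what follows is from my own checks.

**What I did**
- I slid the cup and then the sleeve onto the stepped shaft.
- I put all four fittings present (pinion, fork, rocker and tappet) in the blue box. There was no clamp block on the bench.
- I pushed the lid shut and pressed it down to about 30 N to be sure it was closed. I then turned the turnbutton about 90° clockwise so it lies across the lid edge.

**Last checks**
- **Box:** a top view just before closing showed all four fittings lying on the box floor. The pictures after that show the lid flat and the turnbutton bar parallel to the box sides, so it is square across the edge.
- **Rings:** the outlines predicted for seated rings matched the side picture to about a pixel (2–3 mm), and no insertion force was left. There was no direct height measurement.
- **Bystanders:** nothing touched them. The carton, filter and bottle stand where they were at the start; the clutch hub was only partly in view in the last pictures.

**What disagreed:** the fingertips ended up 9–14 mm above the reported tool position instead of 19 mm below it. My first attempts to grip the cup and the pinion therefore closed above the parts without moving them. I lowered the grasp height to correct for this and it worked. The cup also met the edge of the lower step at about 5 N, and I shifted it 2 mm to free it.

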